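Fit the lens on the streaming camera

TASK

Get the camera that lies face-up on its bracket ready for the stream: take the loose dust cap off its mount and lay it flat, rib up, in the shallow tray next to the battery. Then fit the short lens: set it on the mount with its index bead towards the bead on the camera, push it straight down fully home, and only then give it a quarter-turn clockwise (seen from above) until the lock pin springs up and locks it, then let go. Leave everything else on the desk where it stands.

Things in the scene. Friction and masses are not known exactly. Their poses are not given: they have to be found in the camera images.
- camera: Black camera lying on its back, lens mount facing up, on a heavy bracket that does not move. Origin on the desk under the mount axis, z up. Its top (viewfinder hump) points to +x, its hand grip lies at +y (58 high, 50 to 76 off the axis). Body 86 (x) by 132 (y), front face 54 above the desk; base plate 140 by 150. Apart from the cap nothing of it is higher than 65
- mount (a point): Centre of the steel mount ring's flange face, 60 above the desk; axes as the camera's. Ring 67 outside diameter, throat 46; three claws, 4 thick, leave three entries of 54 diameter: the widest (38 deg) at the index (+x), the others (28 deg) at 119 and 233 deg counter-clockwise from it, seen from above. Hollow below, 20 deep. An end stop limits the turn to about 92 deg
- mount_index (a point): White index bead (6 diameter) on the camera's front face, 37.5 from the mount axis towards the viewfinder (camera +x): the lens goes in with its own bead towards this one
- lens_lock (a joint): Sprung lock pin (3 diameter) in the mount ring, 31 from the axis on the camera's -y side, with the round release button. Metres: 0 = up, 5 mm proud of the flange; 0.005 = pressed flush (2 N to start, 6.3 N flush). A lens set on rests on it and can turn only while pushed down onto the flange; after the quarter-turn the pin springs up into the lens's slot, back to 0
- dust_cap: Loose black dust cap lying on the camera's mount (not locked): disc 56 diameter with a 42 diameter, 3 high spigot under it and on top a straight finger rib, 42 long (along its x), 12 wide (y). Origin at the centre of the spigot's underside, z up; disc from z=3 to 9, rib from 9 to 23.5 mm. 30 g
- short_lens: Short lens, 73 tall, standing on its rear end on the desk. Origin at the centre of the rear end, z up to the front glass. Rear tube 42 diameter with three lugs (z=2.5 to 6.5, to 50 diameter: 28 deg wide at +x, 18 deg at 119 and 233 deg counter-clockwise from above); flange 67 diameter, z=12 to 23; smooth round black barrel 58 diameter, z=23 to 73, to grip. About 280 g
- lens_seat (a point): Centre of the underside of the short lens's flange, on its axis, 12 above its rear end; at the mount's centre when the lens is home. The lens enters the mount with 2 mm of play all round and 5 deg either way; when home it may rise 1.5 mm before its lugs meet the claws
- lens_index (a point): White index bead (5 diameter) on the shoulder of the short lens, 31 from its axis in its +x direction, 24 above its rear end; the white scale window (14 wide) low on the barrel and the small white dot on the front rim lie in the same direction. Entry: bead towards the camera's bead; locked: 90 deg clockwise from there seen from above, next to the release button on the camera's -y side
- tray: Shallow dark wooden tray, fixed, 90 (x) by 130 (y) by 18 high, walls and floor 4 thick; origin under its centre. The battery lies at its -y end; the +y end (centre about 22 along +y) is free for the cap
- zoom_lens: Bystander: the longer lens, 113 tall, black, 60 to 68 diameter, with a flat closed rear cap, standing upright; not to be used
- mug: Bystander: white mug, 92 tall, 76 diameter, handle on its +y side reaching about 65 from the axis; origin under its centre
- blower: Bystander: black rubber dust blower, pear-shaped, 44 diameter, 95 tall with its nozzle up; origin under its centre
- succulent_a: Bystander: succulent in a 42 square white pot, 80 tall; origin under its centre
- succulent_b: Bystander: succulent in a 42 square white pot, 70 tall; origin under its centre
- succulent_c: Bystander: succulent in a 42 square white pot, 95 tall; origin under its centre
- mouse: Bystander: black computer mouse 105 (x) by 60 (y), 32 tall; origin under its centre
- battery: Bystander: spare camera battery 38 (x) by 34 (y) by 14, lying in the tray at its -y end; origin under its centre
Mind the look-alikes: they are no part of the job. Leave any purple look-alike of the short_lens alone. Of the things that look like the tray, take the one that is nearest to the robot's base at the start.

How it is judged:
On the way, in this order (a step that is already met when the one before it is completed fails the run):
1. the dust cap is off the camera (horizontal distance between dust_cap and mount above 0.08 m), for 0.1 s.
2. the short lens is pushed down home into the mount, its bead still towards the camera's bead (before the turn) (horizontal distance between lens_seat and mount below 0.004 m and z of lens_seat in the frame of mount below 0.0016 m and y of lens_index in the frame of mount above -0.0075 m and x of lens_index in the frame of mount above 0.02 m), for 0.05 s.
At the end, for the whole second after the job is handed in: The short lens is home in the mount (axis within 3 mm, flange within 2.2 mm, tilt under 4 deg), its bead a quarter-turn (within 12 deg) clockwise from the camera's, the lock pin up (under 1.2 mm pressed); the dust cap lies flat (7 deg), rib up, on the tray floor; both at rest (horizontal distance between lens_seat and mount below 0.003 m and z of lens_seat in the frame of mount between -0.002 and 0.0022 m and angle between short_lens's own z axis and vertical below 0.07 rad and y of lens_index in the frame of mount below -0.026 m and x of lens_index in the frame of mount between -0.0065 and 0.0065 m and value of joint lens_lock below 0.0012 m and x of dust_cap in the frame of tray between -0.025 and 0.025 m and y of dust_cap in the frame of tray between -0.02 and 0.045 m and z of dust_cap in the frame of tray below 0.009 m and angle between dust_cap's own z axis and vertical below 0.12 rad and linear speed of each of short_lens, dust_cap below 0.02 m/s and angular speed of each of short_lens, dust_cap below 0.2 rad/s); the robot touches nothing.
It fails at once if the long lens, the mug, the blower or the mouse is pushed away (over 25 mm) or tipped (distance of any of zoom_lens, mug, blower, mouse from where it was at the start of the episode above 0.025 m or angle between any of zoom_lens, mug, blower, mouse's own z axis and vertical above 0.5 rad).
It fails at once if a succulent is pushed away (over 25 mm) or tipped (distance of any of succulent_a, succulent_b, succulent_c from where it was at the start of the episode above 0.025 m or angle between any of succulent_a, succulent_b, succulent_c's own z axis and vertical above 0.5 rad).
It fails at once if the battery is pushed about in the tray (over 25 mm) or tipped up (distance of battery from where it was at the start of the episode above 0.025 m or angle between battery's own z axis and vertical above 0.5 rad).
It fails at once if the short lens is knocked over (angle between short_lens's own z axis and vertical above 0.7 rad).
It also fails if it takes over 59 s, if anything falls off the work surface, if the arm or the gripper's body presses on something with over 40 N, if the wrist force passes 120 N, or if a joint passes its speed limit or range.

ROBOT

A 6-joint arm with a two-finger parallel gripper is mounted at the origin on the work surface. World frame = base frame: x ahead of the robot, y to its left, z up, the work surface at z = 0. Lengths are in m, angles in rad, forces in N, time in s.
With the tool pointing down it reaches from about 0.325 to 0.9 m from the base axis. Payload 3.5 kg.
Tool frame: the origin (TCP) lies midway between the tips of the shut fingers; the grasp point (between the pads) lies 19 mm behind it; z points along the fingers, y is the direction in which the jaws open and shut (so a half turn about z gives the same grasp; the last joint's range is limited). The gripper opens to 85 mm and grips with 20 to 120 N. Pads are 22 mm wide; open, the fingers measure 114 mm over their backs; the gripper's body (76 mm by 85 mm) begins 54 mm behind the grasp point. The pads swing forward as they close: fully open they stand 13 mm farther back than shut.
Start: joints at [-1.278, 0.276, -0.026, 1.268, 0, 1.467], TCP at [0.241, -0.577, 0.231] pointing down, gripper open.
Joint ranges: [-3.12, 3.12], [-0.85, 1.88], [-1.08, 1.24], [-1.95, 2.15], [-1.57, 1.53], [-3.14, 3.14]. Speed limits (rad/s): [2.57, 2.57, 3.14, 3.14, 3.14, 3.14].

INTERFACE

Orientations are given as a unit quaternion [x, y, z, w].
In Python, from workcell import robot, cams, job gives the robot as it stands. The module is installed in compiled form; this text tells all that it offers.
- The arm moves only by the tool drive_tool, never from a script. Its arguments are lists of equal length, an entry for each row: "claw": the closure in counts, from 0 (fully open) to 255 (shut); "slide": the shift along the tool's x, y, z in m, a list of three; "angular": the turn, a rotation vector about the tool's x, y, z in rad, a list of three. A call has 1 to 5 rows; each row is the pose to reach, as a shift and turn from the pose commanded when the call began, along the tool's axes at that moment; what a row does not reach only later rows make up. A row lasts 1/8 s, in which the tool goes at most 62.5 mm and 10.7 degrees, less where a joint would pass 70% of its speed; a pose out of reach is approached as far as the arm can. A call with a gripper value outside its range is refused whole. The fingers move at their own pace and stop on an object; "newtons" is the grip in N (left out, the last holds). Time passes only in rows, so rows that repeat a pose let the fingers close. It gives the time, the measured TCP pose, the force and the opening at its end, in the units of the state.
- robot.get_obs(): the state, without advancing time (a new reading comes with each control period).
- cams.grab_frame(name): name is "scene" or "top" or "wrist"; returns a dict with "pixels" (384x512x3 uint8, red, green, blue), "depth" (384x512 float32, m along the optical axis (not along the pixel's ray), 0 where there is no reading), "fov_y" (degrees; the focal length in pixels is half the picture's height over the tangent of half this angle, whatever the lens; pixels are square), "cx", "cy" (the principal point, pixels), "rvec" (rotation vector, rad) and "tvec" (3), from world to camera coordinates, as OpenCV has them; the wrist camera has in their place "T_tool_cam" (4x4, takes a point from camera to tool coordinates, whose origin is the TCP and whose axes are the flange's). Camera axes: x right, y down, z forward; pixel columns grow to the right and rows downward; lengths in m; the calibration is good to about 2 mm. A picture is of the moment at which its call begins: read the wrist's pose just before it.
- job.finish_job(): hands the job in, once; it reports no verdict.
The state is a dict: "time": time; "joints": joint angles; "joint_velocities": joint speeds; "joint_torque": joint torques, N m; "position": TCP position; "ee_rot": TCP orientation; "contact_force": force on the tool from outside, world axes, zero at the start; "moment": the same for the moment, N m; "gripper_width": finger opening in m.
Only numpy, scipy, OpenCV 4.12 (cv2) and the standard library are available. Lean on these libraries where they do the work, as an engineer would, in place of code of your own. Each camera call takes 0.05 s, during which the arm holds its last target.

## Working session

There is one attempt and no reset: what is moved stays moved. The work goes in short steps, Python scripts to look and compute and a tool call to move; the robot and the scene stay as the last step left them, time stands still between calls to the robot, and variables do not carry over. Pictures are saved under pics/ and viewed, and the job is handed in when it is done.

Besides the shell and the picture viewer there is one more tool, called after ">>>" by a JSON object that holds its "name" and its "arguments", one argument or row to a line. drive_tool: Moves the arm, as the interface text tells. Its arguments: {"type":"object","properties":{"claw":{"type":"array"},"slide":{"type":"array"},"angular":{"type":"array"},"newtons":{"type":"number"}},"required":["claw","slide","angular"]}

```bash
mkdir -p pics; cat > h.py <<'E'
import numpy as np, cv2
from scipy.spatial.transform import Rotation as R
from workcell import robot, cams, job
def grab(n, save=None):
    o=robot.get_obs(); f=cams.grab_frame(n)
    if save: cv2.imwrite('pics/'+save, f['pixels'][:,:,::-1])
    H=f['pixels'].shape[0]; F=H/2/np.tan(np.radians(f['fov_y'])/2)
    K=np.array([[F,0,f['cx']],[0,F,f['cy']],[0,0,1]])
    if 'rvec' in f:
        Rc=R.from_rotvec(np.ravel(f['rvec'])).as_matrix(); Rw=Rc.T; t=-Rc.T@np.ravel(f['tvec'])
    else:
        T=np.eye(4); T[:3,:3]=R.from_quat(o['ee_rot']).as_matrix(); T[:3,3]=o['position']; T=T@np.array(f['T_tool_cam']); Rw=T[:3,:3]; t=T[:3,3]
    f.update(K=K,Rw=Rw,t=t,obs=o); return f
def plane(f,uv,z):
    uv=np.atleast_2d(np.array(uv,float)); d=np.c_[uv,np.ones(len(uv))]@np.linalg.inv(f['K']).T@f['Rw'].T
    s=(z-f['t'][2])/d[:,2]; return f['t']+d*s[:,None]
def cloud(f):
    h,w=f['depth'].shape; u,v=np.meshgrid(np.arange(w),np.arange(h))
    p=np.stack([u,v,np.ones_like(u)],-1)@np.linalg.inv(f['K']).T*f['depth'][...,None]
    return p@f['Rw'].T+f['t']
def proj(f,P):
    q=(np.atleast_2d(P)-f['t'])@f['Rw']@f['K'].T; return q[:,:2]/q[:,2:]
E
python3 - <<'E'
from h import *
for n in ['scene','top','wrist']:
    f=grab(n,n+'0.png'); print(n,f['fov_y'],f['t'].round(3),f['Rw'].round(2).tolist())
    np.savez('/tmp/'+n+'0.npz',pixels=f['pixels'],depth=f['depth'],K=f['K'],Rw=f['Rw'],t=f['t'])
print(robot.get_obs())
E
```

```text
scene 49.693966017670604 [1.093 0.566 0.763] [[-0.74, 0.45, -0.5], [0.67, 0.49, -0.56], [-0.01, -0.75, -0.66]]
top 51.833473311688124 [ 0.376 -0.032  1.207] [[0.0, -0.98, 0.17], [-1.0, 0.0, 0.02], [-0.02, -0.17, -0.98]]
wrist 65.98197036605912 [ 0.313 -0.546  0.373] [[0.39, -0.88, -0.28], [-0.92, -0.37, -0.12], [-0.0, 0.31, -0.95]]
{'time': 0.15, 'joints': array([-1.27837390e+00,  2.76979665e-01, -2.75205859e-02,  1.26799310e+00,
        1.52439992e-05,  1.46738551e+00]), 'joint_velocities': array([-1.99945763e-03, -2.81919293e-03,  5.30365114e-03,  6.08737747e-05,
        7.63421936e-04, -3.06475709e-04]), 'joint_torque': array([ 1.66670576e-03, -4.46057582e+01,  2.95638674e+01,  1.05416070e-02,
       -7.90849890e-05, -1.81958512e-05]), 'position': array([ 0.24080489, -0.57611392,  0.23042462]), 'ee_rot': array([ 9.80478002e-01,  1.96626977e-01, -7.24822078e-05, -8.45446956e-04]), 'contact_force': array([-0.02572821, -0.31618507,  0.20975033]), 'moment': array([-0.00402074, -0.04112562,  0.01373332]), 'gripper_width': 0.08547380376595229}
```

View pics/top0.png

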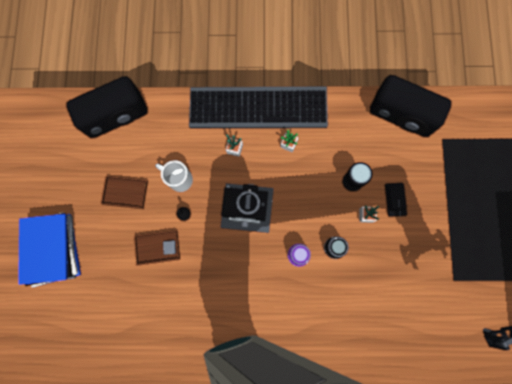

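View pics/scene0.png

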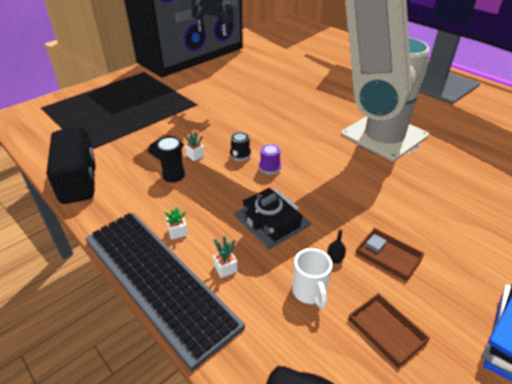

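View pics/wrist0.png

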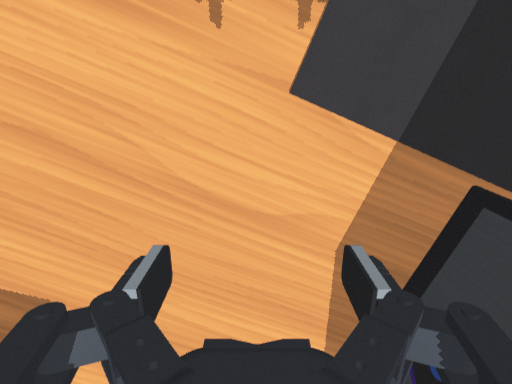

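```bash
python3 - <<'E'
from h import *
f=dict(np.load('/tmp/top0.npz'))
C=cloud(f)
np.save('/tmp/topcloud.npy',C)
a=f['pixels'][:,:,::-1]
cv2.imwrite('pics/crop_cam.png',cv2.resize(a[170:270,210:360],None,fx=5.3,fy=5.3,interpolation=cv2.INTER_CUBIC))
cv2.imwrite('pics/crop_tray.png',cv2.resize(a[165:275,95:205],None,fx=5,fy=5,interpolation=cv2.INTER_CUBIC))
for n,uv in dict(short=(337,246),purple=(299,255),cap=(248,203),zoom=(360,174),tray=(157,247),tray2=(125,190),blower=(183,212),mug=(176,175)).items():
    print(n,C[uv[1],uv[0]].round(3))
# height-based segments
hh=C[...,2]; m=((hh>0.012)&(hh<0.3)).astype(np.uint8)
n,l,s,c=cv2.connectedComponentsWithStats(m)
for i in range(1,n):
    if s[i,4]>60:
        P=C[l==i]; print(c[i].round(0),s[i,4],P.min(0).round(3),P.max(0).round(3),np.median(P,0).round(3))
g=dict(np.load('/tmp/scene0.npz'));b=g['pixels'][:,:,::-1]
cv2.imwrite('pics/crop_scene.png',cv2.resize(b[120:250,150:300],None,fx=4.6,fy=4.6,interpolation=cv2.INTER_CUBIC))
E
```

```text
short [ 0.426 -0.229  0.073]
purple [ 0.401 -0.121  0.075]
cap [0.548 0.025 0.082]
zoom [ 0.626 -0.292  0.117]
tray [0.426 0.304 0.003]
tray2 [0.601 0.412 0.004]
blower [0.525 0.217 0.059]
mug [0.649 0.254 0.006]
[410. 106.] 3261 [ 0.763 -0.565  0.014] [ 0.929 -0.352  0.132] [ 0.83 -0.45  0.12]
[107. 107.] 3215 [0.764 0.348 0.016] [0.927 0.564 0.133] [0.83  0.443 0.12 ]
[258. 107.] 5601 [ 0.799 -0.222  0.012] [0.938 0.218 0.038] [ 0.864 -0.002  0.025]
[289. 141.] 244 [ 0.722 -0.126  0.014] [ 0.775 -0.072  0.074] [ 0.745 -0.097  0.045]
[234. 145.] 248 [0.708 0.047 0.012] [0.759 0.096 0.1  ] [0.729 0.07  0.042]
[175. 175.] 516 [0.596 0.202 0.012] [0.672 0.301 0.096] [0.639 0.244 0.066]
[358. 176.] 629 [ 0.595 -0.328  0.012] [ 0.662 -0.262  0.121] [ 0.623 -0.288  0.112]
[123. 192.] 217 [0.543 0.342 0.012] [0.644 0.479 0.023] [0.594 0.416 0.017]
[396. 198.] 572 [ 0.519 -0.454  0.012] [ 0.621 -0.392  0.037] [ 0.571 -0.42   0.029]
[245. 204.] 1610 [ 0.484 -0.039  0.012] [0.615 0.105 0.086] [0.548 0.034 0.054]
[183. 214.] 172 [0.503 0.201 0.017] [0.544 0.242 0.098] [0.521 0.217 0.044]
[369. 214.] 260 [ 0.501 -0.353  0.012] [ 0.543 -0.311  0.081] [ 0.521 -0.329  0.044]
[ 47. 250.] 3781 [0.308 0.525 0.012] [0.526 0.693 0.078] [0.414 0.605 0.07 ]
[156. 248.] 218 [0.372 0.232 0.012] [0.476 0.371 0.022] [0.422 0.305 0.017]
[336. 247.] 445 [ 0.39  -0.261  0.013] [ 0.455 -0.199  0.081] [ 0.423 -0.226  0.072]
[169. 248.] 143 [0.404 0.245 0.012] [0.443 0.28  0.023] [0.422 0.263 0.018]
[299. 255.] 412 [ 0.37  -0.152  0.012] [ 0.434 -0.092  0.08 ] [ 0.401 -0.121  0.073]
[489. 334.] 125 [ 0.199 -0.537  0.245] [ 0.235 -0.504  0.3  ] [ 0.225 -0.525  0.292]
[229. 348.] 536 [ 0.111 -0.024  0.172] [0.212 0.116 0.3  ] [0.19  0.058 0.258]
```

View pics/crop_cam.png

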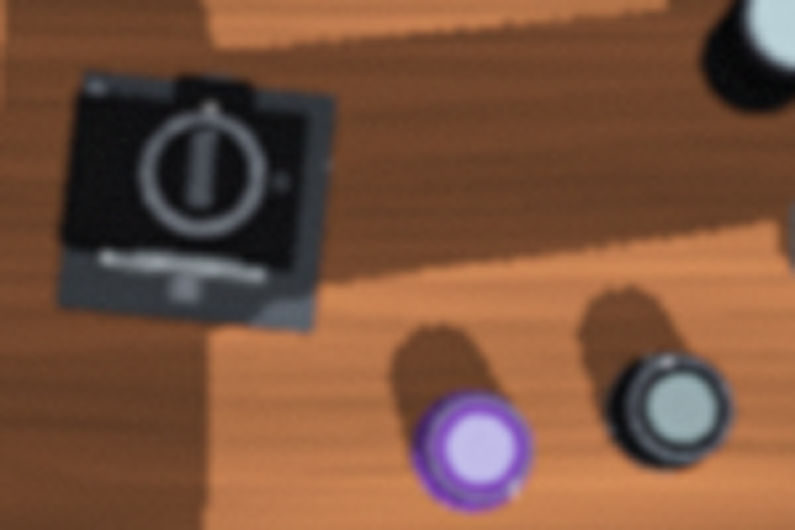

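View pics/crop_tray.png

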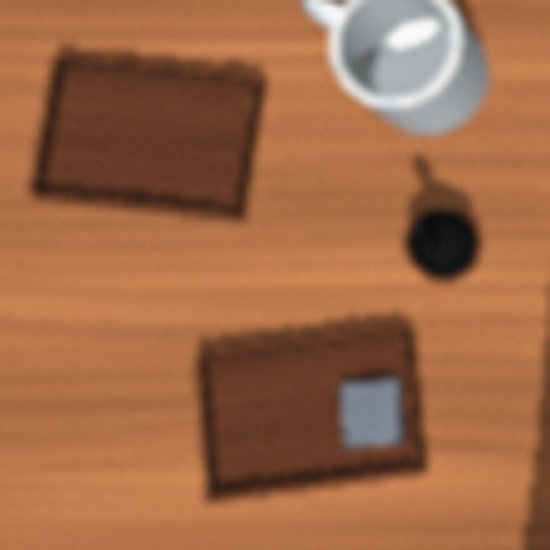

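View pics/crop_scene.png

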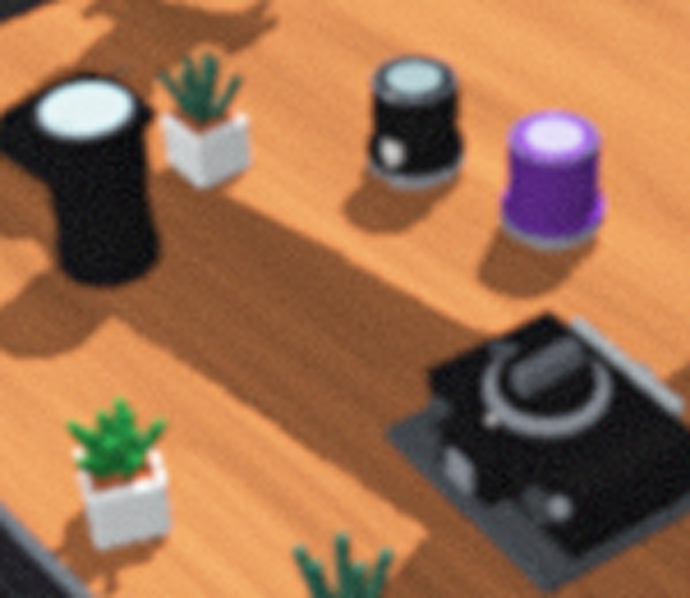

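Top view shows: the candidates for the short lens are black at (337,246) and purple at (299,255). The black one fits the description, and the crops confirm it (white window and rim dot). The tray candidates are (157,247), which holds the battery and is nearest to the base (about 0.52 m), and (125,190), which is empty and farther off. I take (157,247). The camera mount is at (248,203) with its bead at (250,190).

I'll move above the camera for a wrist look.

```bash
cat >> h.py <<'E'
def go(p,phi,rows=5,last=None):
    """print slide/angular from present pose to world p, tool-x azimuth phi"""
    o=robot.get_obs(); M=R.from_quat(o['ee_rot']).as_matrix(); 
    d=M.T@(np.array(p)-o['position'])
    T=np.array([[np.cos(phi),np.sin(phi),0],[np.sin(phi),-np.cos(phi),0],[0,0,-1]])
    rv=R.from_matrix(M.T@T).as_rotvec()
    print('at',o['position'].round(4),'phi',np.arctan2(M[1,0],M[0,0]).round(4),'t',round(o['time'],2),'F',o['contact_force'].round(1),'w',round(o['gripper_width'],4))
    print('slide',d.round(4),'|d|',np.linalg.norm(d).round(3),'rot',rv.round(4))
E
python3 -c "
from h import *
go([.53,.02,.25],3.05)"
```

```text
at [ 0.2408 -0.5761  0.2304] phi 0.3958 t 0.15 F [-0.  -0.3  0.2] w 0.0855
slide [ 0.4967 -0.4385 -0.0187] |d| 0.663 rot [-3.0000e-04 -2.3000e-03 -2.6542e+00]
```

>>> {"name": "drive_tool", "arguments": {
  "claw": [0,0,0,0,0],
  "slide": [
    [0.045,-0.04,-0.002],
    [0.09,-0.08,-0.004],
    [0.135,-0.12,-0.006],
    [0.18,-0.16,-0.008],
    [0.225,-0.2,-0.01]
  ],
  "angular": [
    [0,0,-0.18],
    [0,0,-0.36],
    [0,0,-0.54],
    [0,0,-0.72],
    [0,0,-0.9]
  ]
}}

```text
time: 0.78
position: [0.3718, -0.3035, 0.2412]
ee_rot: [0.796, 0.606, 0.0, -0.0]
contact_force: [-0.2, -0.1, -0.1]
gripper_width: 0.0852
```

```bash
python3 -c "
from h import *
go([.53,.02,.25],3.05)"
```

```text
at [ 0.3718 -0.3035  0.2412] phi 1.3013 t 0.78 F [-0.2 -0.1 -0.1] w 0.0852
slide [ 0.3539  0.0663 -0.0088] |d| 0.36 rot [ 2.0000e-04 -0.0000e+00 -1.7487e+00]
```

>>> {"name": "drive_tool", "arguments": {
  "claw": [0,0,0,0,0],
  "slide": [
    [0.06,0.011,-0.002],
    [0.12,0.022,-0.004],
    [0.18,0.034,-0.006],
    [0.24,0.045,-0.008],
    [0.3,0.056,-0.009]
  ],
  "angular": [
    [0,0,-0.18],
    [0,0,-0.36],
    [0,0,-0.54],
    [0,0,-0.72],
    [0,0,-0.9]
  ]
}}

```text
time: 1.4
position: [0.5073, -0.0299, 0.2503]
ee_rot: [0.453, 0.892, -0.0, 0.0]
contact_force: [0.3, -1.4, 0.0]
gripper_width: 0.0854
```

```bash
python3 -c "
from h import *
go([.53,.02,.25],3.05)"
```

```text
at [ 0.5073 -0.0299  0.2503] phi 2.2019 t 1.4 F [ 0.3 -1.4  0. ] w 0.0854
slide [0.0269 0.0477 0.0003] |d| 0.055 rot [-1.000e-04  5.000e-04 -8.481e-01]
```

>>> {"name": "drive_tool", "arguments": {
  "claw": [0,0,0,0,0],
  "slide": [
    [0.006,0.01,0],
    [0.012,0.02,0],
    [0.018,0.03,0],
    [0.024,0.04,0],
    [0.027,0.048,0]
  ],
  "angular": [
    [0,0,-0.18],
    [0,0,-0.36],
    [0,0,-0.54],
    [0,0,-0.72],
    [0,0,-0.848]
  ]
}}

```text
time: 2.02
position: [0.5297, 0.0187, 0.2499]
ee_rot: [0.046, 0.999, 0.0, -0.0]
contact_force: [0.2, 0.5, -0.3]
gripper_width: 0.0855
```

```bash
python3 -c "
from h import *
f=grab('wrist','w1.png'); o=robot.get_obs(); print(o['joints'].round(3),o['position'].round(4))
np.savez('/tmp/w1.npz',pixels=f['pixels'],depth=f['depth'],K=f['K'],Rw=f['Rw'],t=f['t'])
"
```

```text
[-8.600e-02  1.000e-01 -2.020e-01  1.269e+00  1.000e-03  4.000e-03] [0.5303 0.0192 0.2499]
```

View pics/w1.png

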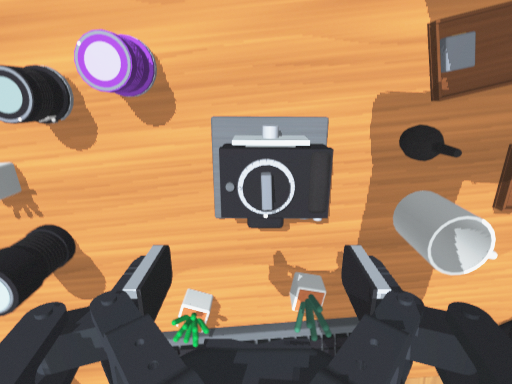

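```bash
python3 - <<'E'
from h import *
f=dict(np.load('/tmp/w1.npz')); a=f['pixels'][:,:,::-1]
cv2.imwrite('pics/w1c.png',cv2.resize(a[105:240,200:345],None,fx=5,fy=5,interpolation=cv2.INTER_CUBIC))
x=a[105:240,200:345].astype(int)
m=(x.min(2)>190).astype(np.uint8)
cs,_=cv2.findContours(m,cv2.RETR_EXTERNAL,cv2.CHAIN_APPROX_NONE)
for c in cs:
    if len(c)>8:
        print(cv2.boundingRect(c), len(c))
        if len(c)>60:
            e=cv2.fitEllipse(c); uv=np.array(e[0])+[200,105]; print(e,plane(f,uv,.06))
C=cloud(f)
P=C[105:240,200:345].reshape(-1,3); 
Q=P[(P[:,2]>.078)&(P[:,2]<.09)]; print('rib',len(Q),Q.mean(0),Q[:,2].max()); 
w,v=np.linalg.eigh(np.cov(Q[:,:2].T)); print(np.degrees(np.arctan2(v[1,1],v[0,1])), np.ptp((Q[:,:2]-Q[:,:2].mean(0))@v,axis=0))
Q=P[(P[:,2]>.0575)&(P[:,2]<.0625)]; r=cv2.minAreaRect((Q[:,:2]*1000).astype(np.float32)); print('ring/plane z~.06',r)
Q=P[(P[:,2]>.003)&(P[:,2]<.2)]; print(cv2.minAreaRect((Q[:,:2]*1000).astype(np.float32)))
E
```

```text
(114, 114, 7, 2) 12
(38, 55, 57, 58) 285
((65.91111755371094, 82.26103210449219), (52.147953033447266, 53.04927444458008), 85.56414794921875) [[0.55578205 0.02715673 0.06      ]]
(32, 35, 78, 6) 163
((75.56877136230469, 37.45072555541992), (5.306704044342041, 115.57770538330078), 90.2516860961914) [[0.50416621 0.04228492 0.06      ]]
(63, 21, 13, 13) 45
rib 379 [0.55417944 0.02693201 0.08034709] 0.08281098050989771
176.24852735987824 [0.0115573  0.04142533]
ring/plane z~.06 ((553.2459716796875, 39.683799743652344), (121.10536193847656, 72.77264404296875), 86.49756622314453)
((547.346923828125, 32.71814727783203), (149.94900512695312, 139.1504669189453), 84.29850769042969)
```

View pics/w1c.png

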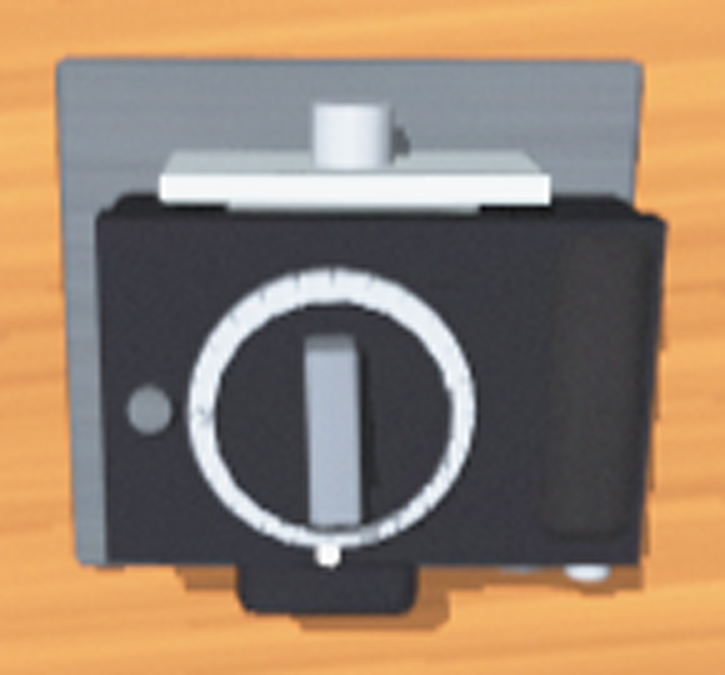

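```bash
python3 - <<'E'
from h import *
f=dict(np.load('/tmp/w1.npz'))
s=lambda c:(np.array(c)/5+[200,105]-.4)
c=plane(f,s((331,407)),.06)[0]; b=plane(f,s((329,552)),.056)[0]; bt=plane(f,s((150,410)),.055)[0]
print(c,b,bt); d=b-c; print(np.degrees(np.arctan2(d[1],d[0])),np.hypot(*d[:2])); d=c-bt; print(np.degrees(np.arctan2(-d[0],d[1])),np.hypot(*d[:2]))
for z in (.06,): 
  for p in ((187,407),(475,407),(331,267),(331,547)): print(plane(f,s(p),z))
# rib top corners z .0835+? 
for p in ((303,338),(354,338),(310,524),(361,524)): print(plane(f,s(p),.0835-.003+.003))
C=cloud(f); u=s((331,400)).astype(int); print(C[u[1],u[0]], C[int(s((480,450))[1]),int(s((480,450))[0])], 'desk',C[60,300])
E
```

```text
[0.55421906 0.02715387 0.06      ] [0.59264717 0.02361825 0.056     ] [ 0.55256084 -0.01599245  0.055     ]
-5.25675359000744 0.03859041704140792
-2.200941143221046 0.043178177264203976
[[ 0.551114   -0.00660951  0.06      ]]
[[0.55732381 0.06091383 0.06      ]]
[[0.52084939 0.02989867 0.06      ]]
[[0.58969542 0.02423578 0.06      ]]
[[0.53082806 0.02232258 0.0835    ]]
[[0.53183512 0.03326993 0.0835    ]]
[[0.57387877 0.02010594 0.0835    ]]
[[0.57492704 0.03151004 0.0835    ]]
[0.54511555 0.02637786 0.08160985] [0.56949284 0.06152668 0.05376896] desk [ 4.16160959e-01  8.22291537e-02 -1.82096564e-04]
```

```bash
python3 -c "
from h import *
go([.5535,.0268,.069],3.076)"
```

```text
at [0.5303 0.0192 0.2499] phi 3.0516 t 2.08 F [0.5 1.1 0.3] w 0.0852
slide [-0.0224  0.0095  0.1809] |d| 0.183 rot [ 0.0007 -0.0002 -0.0244]
```

>>> {"name": "drive_tool", "arguments": {
  "claw": [100,150,150,150,150],
  "slide": [
    [-0.012,0.005,0.045],
    [-0.022,0.0095,0.09],
    [-0.0224,0.0095,0.135],
    [-0.0224,0.0095,0.165],
    [-0.0224,0.0095,0.181]
  ],
  "angular": [
    [0,0,-0.015],
    [0,0,-0.024],
    [0,0,-0.024],
    [0,0,-0.024],
    [0,0,-0.024]
  ],
  "newtons": 30
}}

```text
time: 2.7
position: [0.5514, 0.0253, 0.0672]
ee_rot: [0.038, 0.999, 0.0, -0.002]
contact_force: [0.2, -0.6, 1.2]
gripper_width: 0.0353
```

>>> {"name": "drive_tool", "arguments": {
  "claw": [255,255,255,255],
  "slide": [
    [0,0,0],
    [0,0,0],
    [0,0,0],
    [0,0,0]
  ],
  "angular": [
    [0,0,0],
    [0,0,0],
    [0,0,0],
    [0,0,0]
  ],
  "newtons": 30
}}

```text
time: 3.2
position: [0.554, 0.0255, 0.0704]
ee_rot: [0.037, 0.999, 0.0, 0.001]
contact_force: [-0.7, 2.1, 0.9]
gripper_width: 0.011
```

```bash
python3 -c "
from h import *
f=grab('wrist','w2.png'); go([.5535,.0268,.069],3.076)"
```

```text
at [0.554  0.0255 0.0703] phi 3.0679 t 3.25 F [-1.1  2.1  0.9] w 0.0107
slide [0.0006 0.0013 0.0013] |d| 0.002 rot [ 0.0004  0.0019 -0.0081]
```

View pics/w2.png

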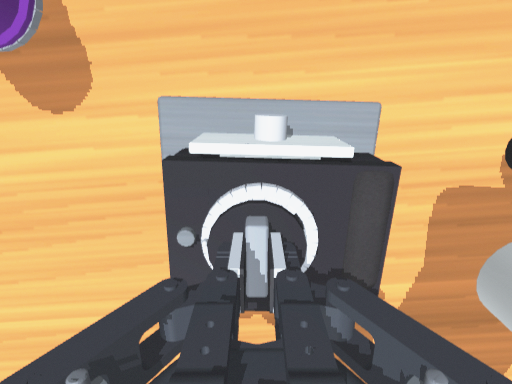

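>>> {"name": "drive_tool", "arguments": {
  "claw": [255,255,255],
  "slide": [
    [0,0,-0.02],
    [0,0,-0.06],
    [0,0,-0.1]
  ],
  "angular": [
    [0,0,0],
    [0,0,0],
    [0,0,0]
  ]
}}

```text
time: 3.62
position: [0.5532, 0.025, 0.1705]
ee_rot: [0.037, 0.999, -0.0, 0.0]
contact_force: [-0.6, 0.0, -0.7]
gripper_width: 0.0111
```

```bash
python3 -c "
from h import *
go([.42,.324,.17],3.28)"
```

```text
at [0.5532 0.025  0.1705] phi 3.0675 t 3.62 F [-0.6  0.  -0.7] w 0.0111
slide [1.550e-01 2.883e-01 2.000e-04] |d| 0.327 rot [-9.000e-04  2.000e-04 -2.125e-01]
```

>>> {"name": "drive_tool", "arguments": {
  "claw": [255,255,255,255,255],
  "slide": [
    [0.026,0.049,0],
    [0.054,0.1,0],
    [0.08,0.152,0],
    [0.107,0.2,0],
    [0.134,0.25,0]
  ],
  "angular": [
    [0,0,-0.04],
    [0,0,-0.08],
    [0,0,-0.12],
    [0,0,-0.16],
    [0,0,-0.2]
  ]
}}

```text
time: 4.25
position: [0.4378, 0.286, 0.17]
ee_rot: [-0.063, 0.998, -0.0, 0.001]
contact_force: [0.4, -0.2, 0.2]
gripper_width: 0.0107
```

```bash
python3 -c "
from h import *
go([.42,.324,.17],3.28)"
```

```text
at [0.4378 0.286  0.17  ] phi -3.0146 t 4.25 F [ 0.4 -0.2  0.2] w 0.0107
slide [ 0.0128  0.04   -0.    ] |d| 0.042 rot [-0.0003  0.0023 -0.0114]
```

>>> {"name": "drive_tool", "arguments": {
  "claw": [255,255],
  "slide": [
    [0.013,0.04,0],
    [0.013,0.04,0]
  ],
  "angular": [
    [0,0,-0.011],
    [0,0,-0.011]
  ]
}}

```text
time: 4.5
position: [0.4193, 0.3247, 0.1698]
ee_rot: [-0.071, 0.997, 0.0, 0.001]
contact_force: [0.5, -0.5, 0.2]
gripper_width: 0.0108
```

```bash
python3 -c "
from h import *
f=grab('wrist','w3.png'); C=cloud(f)
go([.42,.324,.17],3.28)
np.savez('/tmp/w3.npz',pixels=f['pixels'],depth=f['depth'],K=f['K'],Rw=f['Rw'],t=f['t'])
g=grab('top','t3.png')
P=C.reshape(-1,3);k=(P[:,2]>.014)&(P[:,2]<.022)&(abs(P[:,0]-.42)<.075)&(abs(P[:,1]-.3)<.09)
Q=P[k]; print(len(Q),cv2.minAreaRect((Q[:,:2]*1000).astype(np.float32)))
"
```

```text
at [0.4198 0.3235 0.1697] phi -3.0019 t 4.55 F [-0.4 -0.4  0.3] w 0.0109
slide [-0.0002  0.0005 -0.0003] |d| 0.001 rot [-0.0006  0.0013  0.0013]
2608 ((425.2381591796875, 303.7546081542969), (89.40251922607422, 130.31591796875), 8.265873908996582)
```

View pics/w3.png

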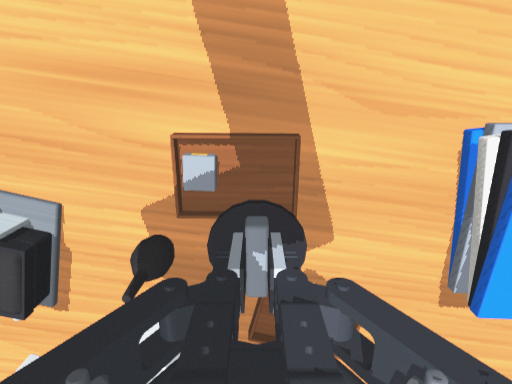

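```bash
python3 -c "
from h import *
go([.422,.326,.0178],3.28)"
```

```text
at [0.4202 0.3227 0.1696] phi -3.0036 t 4.6 F [ 0.1 -0.1 -0.1] w 0.0112
slide [-0.002   0.0032  0.1518] |d| 0.152 rot [-0.0007  0.0011 -0.0004]
```

>>> {"name": "drive_tool", "arguments": {
  "claw": [255,255,255,255,255],
  "slide": [
    [-0.002,0.0025,0.05],
    [-0.002,0.0025,0.1],
    [-0.002,0.0025,0.135],
    [-0.002,0.0025,0.147],
    [-0.002,0.0025,0.152]
  ],
  "angular": [
    [0,0,0],
    [0,0,0],
    [0,0,0],
    [0,0,0],
    [0,0,0]
  ]
}}

```text
time: 5.22
position: [0.4225, 0.3248, 0.0175]
ee_rot: [-0.068, 0.998, -0.0, 0.0]
contact_force: [0.3, -0.6, -0.3]
gripper_width: 0.0108
```

>>> {"name": "drive_tool", "arguments": {
  "claw": [255],
  "slide": [
    [0,0,0]
  ],
  "angular": [
    [0,0,0]
  ]
}}

```text
time: 5.35
position: [0.423, 0.3256, 0.0184]
ee_rot: [-0.068, 0.998, 0.0, 0.001]
contact_force: [0.5, 1.3, -1.0]
gripper_width: 0.0108
```

Release at this height (no more than about 1 mm of drop), then rise.

>>> {"name": "drive_tool", "arguments": {
  "claw": [180,180,180,180,180],
  "slide": [
    [0,0,0],
    [0,0,0],
    [0,0,-0.01],
    [0,0,-0.05],
    [0,0,-0.11]
  ],
  "angular": [
    [0,0,0],
    [0,0,0],
    [0,0,0],
    [0,0,0],
    [0,0,0]
  ]
}}

```text
time: 5.98
position: [0.42, 0.3245, 0.1274]
ee_rot: [-0.069, 0.998, -0.001, -0.002]
contact_force: [2.0, 1.1, 0.5]
gripper_width: 0.0248
```

```bash
python3 -c "
from h import *
f=grab('wrist','w4.png'); go([.425,-.228,.25],1.8); print(robot.get_obs()['joints'].round(2))
C=cloud(f); P=C.reshape(-1,3);k=(P[:,2]>.0225)&(P[:,2]<.035)&(abs(P[:,0]-.42)<.04)&(abs(P[:,1]-.33)<.04)
print(k.sum(),P[k].mean(0),P[k].max(0))
"
```

```text
at [0.4257 0.328  0.1373] phi -3.004 t 6.03 F [1.4 0.9 4.8] w 0.0249
slide [ 0.0757 -0.5501 -0.1161] |d| 0.567 rot [0.012  0.0055 1.4792]
[ 0.54  0.18 -0.35  1.02  0.    0.4 ]
626 [0.42399035 0.32567858 0.0272037 ] [0.44575696 0.33414335 0.02966727]
```

View pics/w4.png

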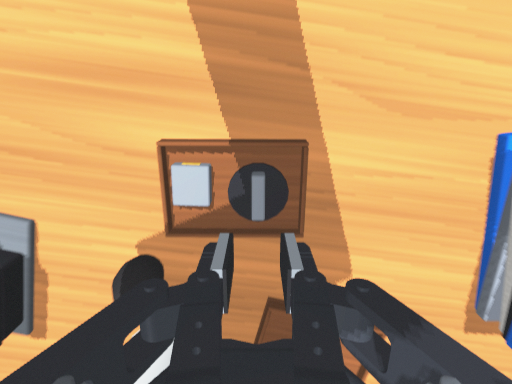

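The cap lies flat and rib up in the tray, at about (258,192) in the picture. The battery at (190,187) is undisturbed. Next is the lens.

>>> {"name": "drive_tool", "arguments": {
  "claw": [0,0,0,0,0],
  "slide": [
    [0.007,-0.05,-0.03],
    [0.015,-0.11,-0.045],
    [0.023,-0.17,-0.06],
    [0.031,-0.23,-0.065],
    [0.039,-0.29,-0.065]
  ],
  "angular": [
    [0,0,0.16],
    [0,0,0.32],
    [0,0,0.48],
    [0,0,0.64],
    [0,0,0.8]
  ]
}}

```text
time: 6.65
position: [0.4234, 0.031, 0.194]
ee_rot: [0.328, 0.945, 0.0, 0.002]
contact_force: [0.3, -0.3, -0.7]
gripper_width: 0.0848
```

```bash
python3 -c "
from h import *
go([.425,-.228,.20],1.8); print(robot.get_obs()['joints'].round(2))"
```

```text
at [0.4234 0.031  0.194 ] phi 2.4742 t 6.65 F [ 0.3 -0.3 -0.7] w 0.0848
slide [-0.1616 -0.2024 -0.0059] |d| 0.259 rot [0.0032 0.0025 0.6742]
[-0.08 -0.06 -0.49  1.14 -0.    0.59]
```

>>> {"name": "drive_tool", "arguments": {
  "claw": [0,0,0,0,0],
  "slide": [
    [-0.035,-0.044,-0.002],
    [-0.07,-0.088,-0.004],
    [-0.105,-0.132,-0.006],
    [-0.14,-0.176,-0.006],
    [-0.162,-0.202,-0.006]
  ],
  "angular": [
    [0,0,0.14],
    [0,0,0.28],
    [0,0,0.42],
    [0,0,0.56],
    [0.003,0.0025,0.674]
  ]
}}

```text
time: 7.28
position: [0.4262, -0.2289, 0.1993]
ee_rot: [0.622, 0.783, -0.001, -0.001]
contact_force: [-0.4, 0.1, 0.0]
gripper_width: 0.0851
```

```bash
python3 - <<'E'
from h import *
f=grab('wrist','w5.png'); go([.425,-.228,.20],1.8); print(robot.get_obs()['joints'].round(2))
np.savez('/tmp/w5.npz',pixels=f['pixels'],depth=f['depth'],K=f['K'],Rw=f['Rw'],t=f['t'])
C=cloud(f); P=C.reshape(-1,3);k=(P[:,2]>.068)&(P[:,2]<.076)&(np.hypot(P[:,0]-.425,P[:,1]+.228)<.045)
Q=P[k]; print(k.sum(),Q.min(0),Q.max(0),cv2.minEnclosingCircle((Q[:,:2]*1000).astype(np.float32)))
print(proj(f,[.425,-.228,.073]))
E
```

```text
at [ 0.4272 -0.2323  0.1995] phi 1.7943 t 7.33 F [ 2.3 -3.7  0. ] w 0.0853
slide [ 0.0047 -0.0012 -0.0006] |d| 0.005 rot [-0.0023  0.0044 -0.0057]
[-0.63  0.05 -0.37  1.15 -0.    0.72]
2762 [ 0.39785702 -0.25989444  0.06806423] [ 0.45474202 -0.20249702  0.07593437] ((426.3558654785156, -231.19422912597656), 28.859149932861328)
[[255.96542352 180.28316168]]
```

View pics/w5.png

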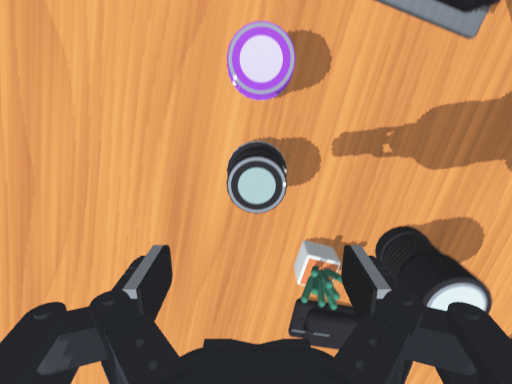

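```bash
python3 - <<'E'
from h import *
for i in range(2):
    f=grab('wrist','w6.png'); print(f['obs']['position'].round(4),f['obs']['joint_velocities'].round(3))
np.savez('/tmp/w6.npz',pixels=f['pixels'],depth=f['depth'],K=f['K'],Rw=f['Rw'],t=f['t'])
C=cloud(f); P=C.reshape(-1,3);k=(P[:,2]>.068)&(P[:,2]<.076)&(np.hypot(P[:,0]-.425,P[:,1]+.228)<.045)
Q=P[k]; print(k.sum(),cv2.minEnclosingCircle((Q[:,:2]*1000).astype(np.float32)))
a=f['pixels'][:,:,::-1]
cv2.imwrite('pics/w6c.png',cv2.resize(a[130:225,215:310],None,fx=6,fy=6,interpolation=cv2.INTER_CUBIC))
# glass disc
hsv=cv2.cvtColor(a,cv2.COLOR_BGR2HSV); x=a.astype(int); m=((x[...,0]>130)&(x[...,2]>110)&(x[...,1]>x[...,2]+8)).astype(np.uint8); m[:130]=0;m[225:]=0;m[:,:215]=0;m[:,310:]=0
c=max(cv2.findContours(m,0,1)[0],key=cv2.contourArea); e=cv2.fitEllipse(c);print(e,plane(f,e[0],.073), plane(f,e[0],.0715))
E
```

```text
[ 0.4272 -0.2323  0.1995] [ 0.059 -0.026 -0.025  0.015  0.038 -0.08 ]
[ 0.4268 -0.2297  0.1993] [ 0.049 -0.025 -0.039  0.035  0.032 -0.03 ]
2770 ((426.27410888671875, -231.1087646484375), 28.92428970336914)
((255.9518280029297, 183.3104248046875), (36.087039947509766, 37.298519134521484), 87.71900177001953) [[ 0.4264058 -0.2318166  0.073    ]] [[ 0.42650575 -0.23225777  0.0715    ]]
```

View pics/w6c.png

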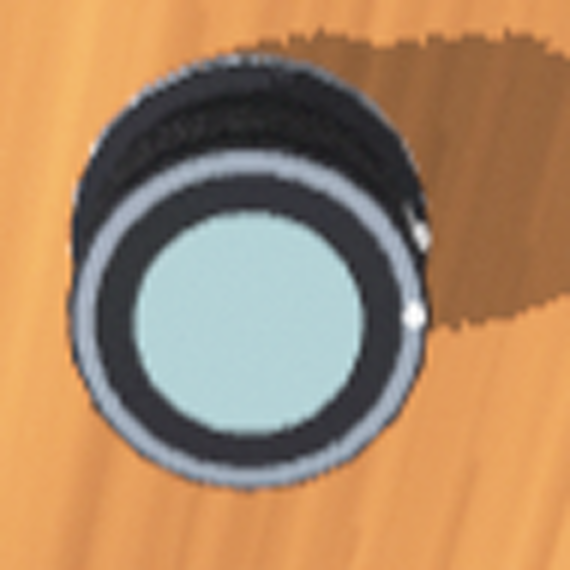

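```bash
python3 - <<'E'
from h import *
f=dict(np.load('/tmp/w6.npz'))
s=lambda c:(np.array(c)/6+[215,130]-.4)
c=plane(f,s((249,321)),.073)[0]; d=plane(f,s((413,315)),.073)[0]; print(c,d,np.degrees(np.arctan2(*(d-c)[1::-1])),np.hypot(*(d-c)[:2]))
b=plane(f,s((423,237)),.025)[0]; v=b-c; print(b,np.degrees(np.arctan2(v[1],v[0])),np.hypot(*v[:2]))
v=b-[.4263,-.2315,0];print(np.degrees(np.arctan2(v[1],v[0])),np.hypot(*v[:2]))
v=d-[.4263,-.2315,0];print(np.degrees(np.arctan2(v[1],v[0])),np.hypot(*v[:2]))
go([.4265,-.2315,.032],1.8)
E
```

```text
[ 0.42649528 -0.23158154  0.073     ] [ 0.45149168 -0.22471262  0.073     ] 15.365401551282496 0.02592299645508352
[ 0.45714348 -0.22270254  0.025     ] 16.156668728181597 0.03190844102150932
15.91969406679097 0.03207359802954211
15.079106169042241 0.026090021060431155
at [ 0.4263 -0.2277  0.199 ] phi 1.8026 t 7.42 F [0.2 1.  0.7] w 0.0854
slide [-0.0039 -0.0003  0.167 ] |d| 0.167 rot [-0.0027 -0.0006  0.0026]
```

>>> {"name": "drive_tool", "arguments": {
  "claw": [0,0,0,0,0],
  "slide": [
    [-0.002,0,0.03],
    [-0.0039,0,0.07],
    [-0.0039,0,0.11],
    [-0.0039,0,0.15],
    [-0.0039,0,0.17]
  ],
  "angular": [
    [0,0,-0.17],
    [0,0,-0.34],
    [0,0,-0.5],
    [0,0,-0.5],
    [0,0,-0.5]
  ]
}}

```text
time: 8.05
position: [0.4249, -0.2274, 0.0265]
ee_rot: [0.405, 0.914, 0.0, -0.004]
contact_force: [0.6, -0.0, -0.4]
gripper_width: 0.0855
```

>>> {"name": "drive_tool", "arguments": {
  "claw": [0,0],
  "slide": [
    [0,0,0],
    [0,0,0]
  ],
  "angular": [
    [0,0,0],
    [0,0,0]
  ]
}}

```text
time: 8.3
position: [0.4272, -0.2297, 0.0294]
ee_rot: [0.406, 0.914, -0.001, -0.001]
contact_force: [0.8, -0.4, -0.2]
gripper_width: 0.0854
```

```bash
python3 -c "
from h import *
go([.4264,-.2315,.028],2.3)
f=grab('wrist','w7.png')"
```

```text
at [ 0.4272 -0.2297  0.0294] phi 2.3062 t 8.3 F [ 0.8 -0.4 -0.2] w 0.0854
slide [-0.0008 -0.0018  0.0014] |d| 0.002 rot [-0.0021 -0.0013  0.0062]
```

View pics/w7.png

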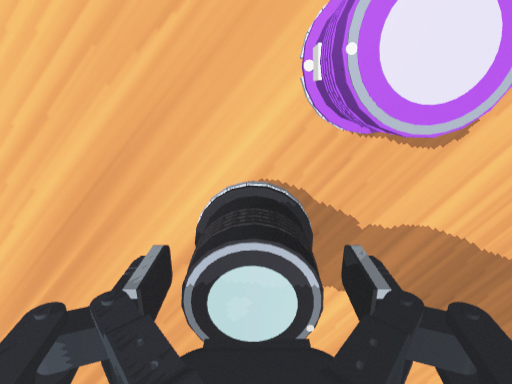

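>>> {"name": "drive_tool", "arguments": {
  "claw": [0,60,255,255,255],
  "slide": [
    [-0.0008,-0.0015,0.001],
    [-0.0008,-0.0015,0.001],
    [-0.0008,-0.0015,0.001],
    [-0.0008,-0.0015,0.001],
    [-0.0008,-0.0015,0.001]
  ],
  "angular": [
    [0,0,0],
    [0,0,0],
    [0,0,0],
    [0,0,0],
    [0,0,0]
  ],
  "newtons": 80
}}

```text
time: 8.98
position: [0.4266, -0.232, 0.0282]
ee_rot: [0.406, 0.914, -0.001, -0.001]
contact_force: [-0.2, 0.1, 6.3]
gripper_width: 0.0567
```

>>> {"name": "drive_tool", "arguments": {
  "claw": [255,255],
  "slide": [
    [0,0,0],
    [0,0,0]
  ],
  "angular": [
    [0,0,0],
    [0,0,0]
  ]
}}

```text
time: 9.22
position: [0.4266, -0.232, 0.0282]
ee_rot: [0.406, 0.914, -0.001, -0.001]
contact_force: [0.4, 1.0, 6.7]
gripper_width: 0.0567
```

```bash
python3 -c "
from h import *
go([.4264,-.2315,.028],2.3)
f=grab('wrist','w8.png')"
```

```text
at [ 0.4266 -0.232   0.0282] phi 2.3047 t 9.22 F [0.4 1.  6.7] w 0.0567
slide [0.0005 0.0002 0.0002] |d| 0.001 rot [-0.0019 -0.0013  0.0047]
```

View pics/w8.png

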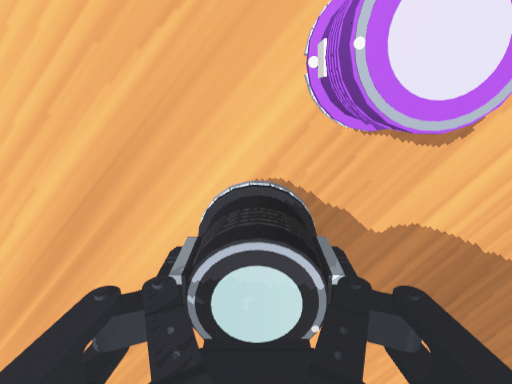

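>>> {"name": "drive_tool", "arguments": {
  "claw": [255,255,255,255],
  "slide": [
    [0,0,-0.02],
    [0,0,-0.06],
    [0,0,-0.1],
    [0,0,-0.132]
  ],
  "angular": [
    [0,0,0],
    [0,0,0],
    [0,0,0.05],
    [0,0,0.15]
  ]
}}

```text
time: 9.78
position: [0.4259, -0.2314, 0.1602]
ee_rot: [0.475, 0.88, -0.001, -0.002]
contact_force: [-0.4, -0.5, -2.1]
gripper_width: 0.0566
```

```bash
python3 -c "
from h import *
go([.587,-.057,.16],1.947)"
```

```text
at [ 0.4259 -0.2314  0.1602] phi 2.1517 t 9.78 F [-0.4 -0.5 -2.1] w 0.0566
slide [ 0.0573  0.2304 -0.0004] |d| 0.237 rot [-0.0035 -0.0025  0.2047]
```

>>> {"name": "drive_tool", "arguments": {
  "claw": [255,255,255,255,255],
  "slide": [
    [0.012,0.048,0],
    [0.025,0.1,0],
    [0.038,0.152,0],
    [0.05,0.2,0],
    [0.0573,0.2304,0]
  ],
  "angular": [
    [0,0,0.04],
    [0,0,0.08],
    [0,0,0.12],
    [0,0,0.16],
    [-0.0035,-0.0025,0.205]
  ]
}}

```text
time: 10.4
position: [0.5875, -0.0547, 0.1576]
ee_rot: [0.561, 0.828, -0.0, -0.0]
contact_force: [-0.3, -0.1, -2.1]
gripper_width: 0.0566
```

>>> {"name": "drive_tool", "arguments": {
  "claw": [255,255],
  "slide": [
    [0,0,0],
    [0,0,0]
  ],
  "angular": [
    [0,0,0],
    [0,0,0]
  ]
}}

```text
time: 10.65
position: [0.5857, -0.0568, 0.1578]
ee_rot: [0.561, 0.828, -0.001, -0.001]
contact_force: [-0.1, -0.1, -2.6]
gripper_width: 0.0567
```

```bash
python3 - <<'E'
from h import *
f=grab('wrist','w9.png'); print(robot.get_obs()['position'],f['obs']['position'])
np.savez('/tmp/w9.npz',pixels=f['pixels'],depth=f['depth'],K=f['K'],Rw=f['Rw'],t=f['t'])
print(proj(f,[.5542,.0272,.06]))
go([.5542,.0272,.16],1.947)
E
```

```text
[ 0.58564348 -0.05714601  0.15797603] [ 0.58569948 -0.05678381  0.15779989]
[[259.57863173  79.21998845]]
at [ 0.5856 -0.0571  0.158 ] phi 1.9493 t 10.7 F [-0.7 -0.3 -1.7] w 0.0566
slide [ 0.09    0.0019 -0.002 ] |d| 0.09 rot [-0.0017 -0.0005  0.0023]
```

View pics/w9.png

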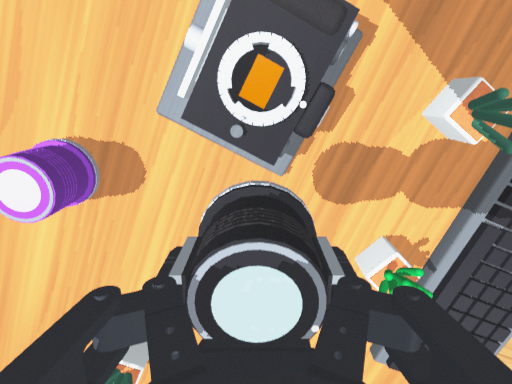

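```bash
python3 - <<'E'
from h import *
f=dict(np.load('/tmp/w9.npz')); a=f['pixels'][:,:,::-1]
cv2.imwrite('pics/w9c.png',cv2.resize(a[20:145,200:325],None,fx=6,fy=6,interpolation=cv2.INTER_CUBIC))
x=a[20:145,200:325].astype(int); m=(x.min(2)>190).astype(np.uint8)
n,l,s,c=cv2.connectedComponentsWithStats(m)
for i in range(1,n):
    if s[i,4]>12: print(s[i],c[i]+[200,20])
i=1+np.argmax([s[k,4] if 50<s[k,2]<110 and 60<s[k,3]<110 and 20<c[k][0]<100 else 0 for k in range(1,n)])
cc=max(cv2.findContours((l==i).astype(np.uint8),0,1)[0],key=cv2.contourArea).reshape(-1,2)+[200,20]
# ring circle: fit on plane
W=plane(f,cc,.06)[:,:2]
for _ in range(4):
    A=np.c_[2*W,np.ones(len(W))]; sol=np.linalg.lstsq(A,(W**2).sum(1),rcond=None)[0]; ctr=sol[:2]; r=np.sqrt(sol[2]+ctr@ctr); e=np.hypot(*(W-ctr).T)-r; W=W[abs(e)<.0012]
print(ctr,r,len(W))
E
```

```text
[  0   0  17  39 285] [205.70175439  34.63157895]
[ 0  0 23 52 74] [210.60810811  45.10810811]
[  17   12   90   94 3205] [261.46115445  77.59438378]
[0.5556013  0.02668795] 0.03321346026829493 267
```

View pics/w9c.png

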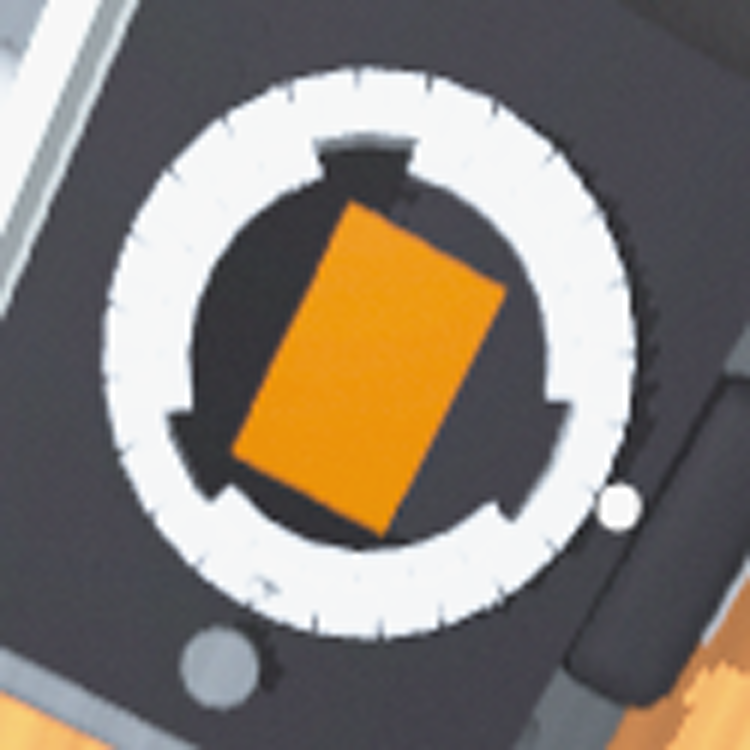

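```bash
python3 - <<'E'
from h import *
f=dict(np.load('/tmp/w9.npz')); a=f['pixels'][:,:,::-1]
s=lambda c:(np.array(c)/6+[200,20]-.4)
ctr=np.array([.5556,.0267]); 
az=lambda p:np.degrees(np.arctan2(*(p[:2]-ctr)[::-1]))
b=plane(f,s((619,507)),.0565)[0]; print('bead',az(b),np.hypot(*(b[:2]-ctr)))
e1=plane(f,s((572,405)),.06)[0]; e2=plane(f,s((512,520)),.06)[0]; print('entry0',az(e1),az(e2))
e1=plane(f,s((318,146)),.06)[0]; e2=plane(f,s((415,143)),.06)[0]; print('entry top',az(e1),az(e2))
e1=plane(f,s((168,414)),.06)[0]; e2=plane(f,s((212,497)),.06)[0]; print('entry left',az(e1),az(e2))
p=plane(f,s((265,587)),.065)[0]; print('pin',az(p)); p=plane(f,s((220,668)),.0565)[0]; print('btn',az(p))
x=a.astype(int); m=((x[...,0]>150)&(x[...,2]>150)&(x[...,1]>x[...,2]+4)).astype(np.uint8); m[:255]=0
c=max(cv2.findContours(m,0,1)[0],key=cv2.contourArea); c=c[c[:,0,1]<335]; e=cv2.fitEllipse(c); print(e,len(c))
z=.1579+.073-.0282
for dz in (0,-.0015): print('lens',plane(f,e[0],z+dz))
print(f['t'])
E
```

```text
bead -5.789576484207734 0.03746153830819154
entry0 11.58511524875842 -23.310579084082324
entry top 125.81942388791575 99.5535825448185
entry left -145.53351142813403 -119.96189592863765
pin -94.47499503591209
btn -95.68644673748219
((256.33551025390625, 303.7611999511719), (75.88383483886719, 90.22940063476562), 90.5216064453125) 183
lens [[ 0.585405  -0.0572189  0.2027   ]]
lens [[ 0.58585469 -0.05834756  0.2012    ]]
[0.55609451 0.01634709 0.30046969]
```

```bash
python3 - <<'E'
from h import *
go([.5554,.0268,.10],1.930)
E
```

```text
at [ 0.5856 -0.0571  0.158 ] phi 1.9493 t 10.7 F [-0.7 -0.3 -1.7] w 0.0566
slide [0.0891 0.003  0.058 ] |d| 0.106 rot [-0.0017 -0.0005  0.0193]
```

>>> {"name": "drive_tool", "arguments": {
  "claw": [255,255,255,255,255],
  "slide": [
    [0.04,0.0015,0],
    [0.0891,0.003,0.01],
    [0.0891,0.003,0.04],
    [0.0891,0.003,0.058],
    [0.0891,0.003,0.058]
  ],
  "angular": [
    [0,0,0.01],
    [-0.0017,-0.0005,0.019],
    [-0.0017,-0.0005,0.019],
    [-0.0017,-0.0005,0.019],
    [-0.0017,-0.0005,0.019]
  ]
}}

```text
time: 11.32
position: [0.5549, 0.0264, 0.0991]
ee_rot: [0.57, 0.822, -0.001, -0.001]
contact_force: [0.8, -0.3, -2.3]
gripper_width: 0.0564
```

```bash
python3 - <<'E'
from h import *
go([.5554,.0268,.083],1.930)
f=grab('scene'); a=f['pixels'][:,:,::-1]
uv=proj(f,[.5554,.0268,.08])[0].astype(int); print(uv, proj(f,[[.5554,.0268,.06],[.5554,.0268,.0718]]))
cv2.imwrite('pics/s10.png',cv2.resize(a[uv[1]-60:uv[1]+50,uv[0]-65:uv[0]+65],None,fx=6,fy=5.4,interpolation=cv2.INTER_CUBIC))
E
```

```text
at [0.5549 0.0264 0.0991] phi 1.9294 t 11.32 F [ 0.8 -0.3 -2.3] w 0.0564
slide [0.0002 0.0007 0.0161] |d| 0.016 rot [-0.0018 -0.0008 -0.0006]
[268 196] [[268.22030173 202.8688257 ]
 [268.3119254  199.36807376]]
```

View pics/s10.png

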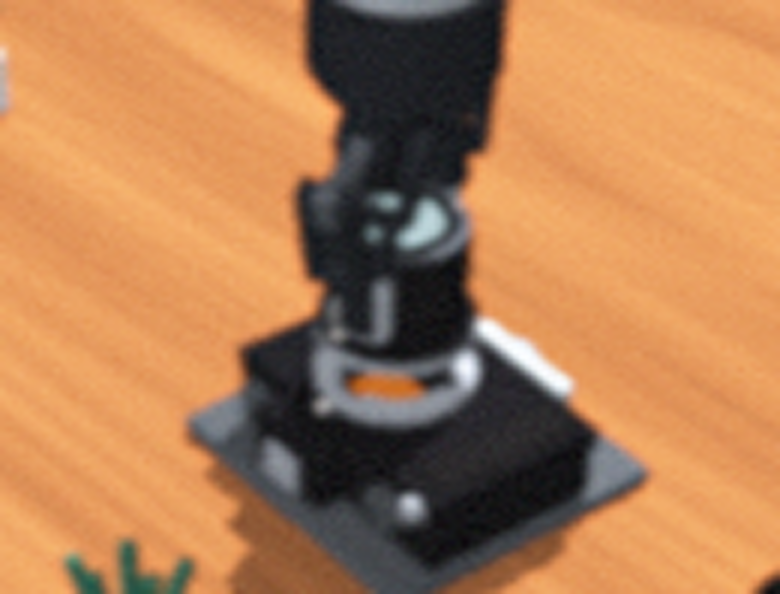

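Scene crop: lens bead at about (338,333), camera bead at about (322,405), and both face the same way. Now lowering in small steps.

>>> {"name": "drive_tool", "arguments": {
  "claw": [255,255,255,255],
  "slide": [
    [0.0002,0.0007,0.006],
    [0.0002,0.0007,0.011],
    [0.0002,0.0007,0.0155],
    [0.0002,0.0007,0.0155]
  ],
  "angular": [
    [0,0,0],
    [0,0,0],
    [0,0,0],
    [0,0,0]
  ],
  "newtons": 100
}}

```text
time: 11.88
position: [0.5571, 0.0276, 0.0849]
ee_rot: [0.569, 0.822, 0.0, 0.001]
contact_force: [0.2, -0.1, -2.6]
gripper_width: 0.0565
```

```bash
python3 - <<'E'
from h import *
o=robot.get_obs(); print(o['moment'].round(2))
go([.5554,.0268,.0762],1.930)
E
```

```text
[-0.01  0.01 -0.03]
at [0.5571 0.0276 0.0849] phi 1.9308 t 11.88 F [ 0.2 -0.1 -2.6] w 0.0565
slide [-0.0001 -0.0019  0.0087] |d| 0.009 rot [0.0015 0.0005 0.0008]
```

>>> {"name": "drive_tool", "arguments": {
  "claw": [255,255,255],
  "slide": [
    [0,-0.001,0.003],
    [0,-0.001,0.005],
    [0,-0.001,0.005]
  ],
  "angular": [
    [0,0,0],
    [0,0,0],
    [0,0,0]
  ]
}}

```text
time: 12.25
position: [0.5564, 0.0273, 0.0803]
ee_rot: [0.569, 0.822, 0.001, 0.001]
contact_force: [-1.2, 0.8, -0.3]
gripper_width: 0.0564
```

```bash
python3 - <<'E'
from h import *
o=robot.get_obs(); print(o['moment'].round(2))
go([.5554,.0268,.0762],1.930)
E
```

```text
[-0.04  0.18 -0.01]
at [0.5564 0.0273 0.0803] phi 1.9308 t 12.25 F [-1.2  0.8 -0.3] w 0.0564
slide [-0.0001 -0.0011  0.0041] |d| 0.004 rot [0.002  0.0007 0.0008]
```

>>> {"name": "drive_tool", "arguments": {
  "claw": [255,255,255,255],
  "slide": [
    [0,-0.0005,0.002],
    [0,-0.0008,0.004],
    [0,-0.0008,0.006],
    [0,-0.0008,0.006]
  ],
  "angular": [
    [0,0,0],
    [0,0,0],
    [0,0,0],
    [0,0,0]
  ],
  "newtons": 120
}}

```text
time: 12.75
position: [0.5564, 0.0271, 0.0765]
ee_rot: [0.569, 0.822, 0.001, 0.001]
contact_force: [-3.7, 1.3, 13.4]
gripper_width: 0.0563
```

```bash
python3 - <<'E'
from h import *
o=robot.get_obs(); print(o['moment'].round(2))
go([.5554,.0268,.0762],1.930)
E
```

```text
[ 0.21  1.16 -0.03]
at [0.5564 0.0271 0.0765] phi 1.931 t 12.75 F [-3.7  1.3 13.4] w 0.0563
slide [ 0.0001 -0.0011  0.0003] |d| 0.001 rot [0.0034 0.0011 0.001 ]
```

>>> {"name": "drive_tool", "arguments": {
  "claw": [255,255],
  "slide": [
    [0,0,0.001],
    [0,0,0.001]
  ],
  "angular": [
    [0,0,0],
    [0,0,0]
  ]
}}

```text
time: 13.0
position: [0.5564, 0.0271, 0.0764]
ee_rot: [0.569, 0.822, 0.001, 0.002]
contact_force: [-4.9, 1.0, 17.7]
gripper_width: 0.0566
```

```bash
python3 - <<'E'
from h import *
o=robot.get_obs(); print(o['moment'].round(2),o['joint_velocities'].round(3))
go([.5554,.0268,.0762],1.930)
f=grab('wrist','w11.png')
f=grab('scene'); a=f['pixels'][:,:,::-1]
cv2.imwrite('pics/s11.png',cv2.resize(a[150:250,218:318],None,fx=6,fy=6,interpolation=cv2.INTER_CUBIC))
E
```

```text
[ 0.13  1.7  -0.01] [ 0.001 -0.    -0.    -0.001  0.    -0.   ]
at [0.5564 0.0271 0.0764] phi 1.931 t 13.0 F [-4.9  1.  17.7] w 0.0566
slide [ 0.0001 -0.0011  0.0002] |d| 0.001 rot [0.0035 0.0013 0.001 ]
```

View pics/w11.png

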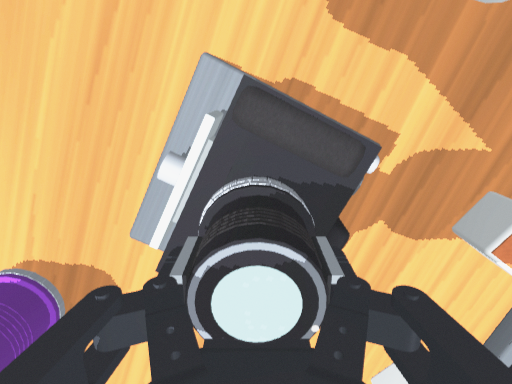

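View pics/s11.png

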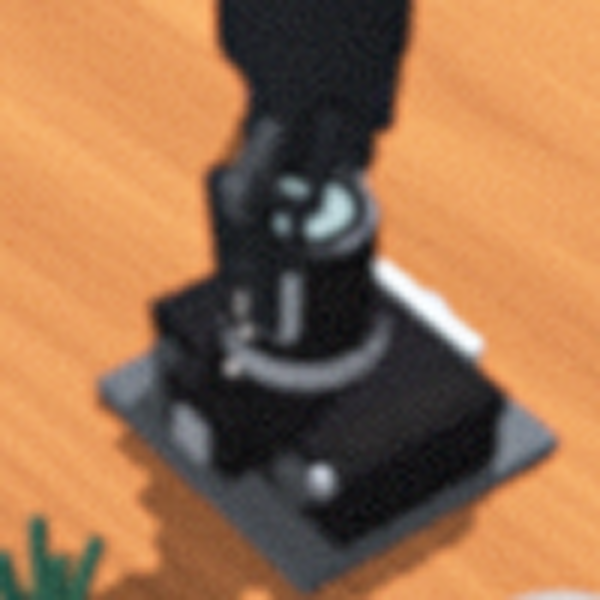

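>>> {"name": "drive_tool", "arguments": {
  "claw": [255,255,255,255,255],
  "slide": [
    [0,-0.0008,0],
    [0,-0.0008,0],
    [0,-0.0008,0],
    [0,-0.0008,0],
    [0,-0.0008,0]
  ],
  "angular": [
    [0,0,0.03],
    [0,0,0.15],
    [0,0,0.3],
    [0,0,0.45],
    [0,0,0.6]
  ]
}}

```text
time: 13.72
position: [0.5579, 0.0273, 0.0766]
ee_rot: [0.787, 0.617, 0.004, 0.002]
contact_force: [-1.6, 2.6, 13.1]
gripper_width: 0.0562
```

```bash
python3 - <<'E'
from h import *
o=robot.get_obs(); print(o['moment'].round(2),o['joints'].round(3))
go([.5554,.0268,.0762],1.931-1.57)
f=grab('scene'); a=f['pixels'][:,:,::-1]
cv2.imwrite('pics/s12.png',cv2.resize(a[150:250,218:318],None,fx=6,fy=6,interpolation=cv2.INTER_CUBIC))
f=grab('wrist','w12.png')
E
```

```text
[0.46 0.65 0.6 ] [-0.068  0.283 -0.369  0.91   0.002  1.745]
at [0.5579 0.0273 0.0766] phi 1.3287 t 13.72 F [-1.6  2.6 13.1] w 0.0562
slide [-0.001  -0.0023  0.0004] |d| 0.003 rot [ 0.0055 -0.0067  0.9676]
```

View pics/w12.png

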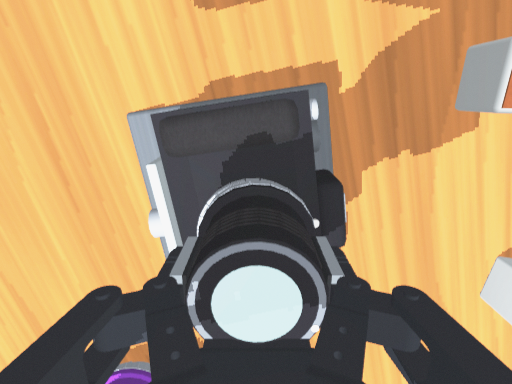

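View pics/s12.png

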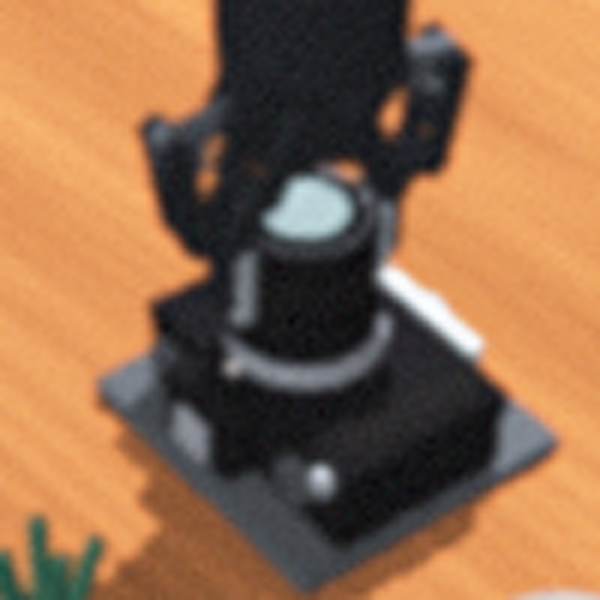

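>>> {"name": "drive_tool", "arguments": {
  "claw": [255,255,255,255,255],
  "slide": [
    [-0.0003,-0.0005,0.0005],
    [-0.0006,-0.001,0.0005],
    [-0.0006,-0.001,0.0005],
    [-0.0006,-0.001,0.0005],
    [-0.0006,-0.001,0.0005]
  ],
  "angular": [
    [0,0,0.16],
    [0,0,0.32],
    [0,0,0.48],
    [0,0,0.64],
    [0,0,0.8]
  ]
}}

```text
time: 14.45
position: [0.5581, 0.0266, 0.0766]
ee_rot: [0.965, 0.261, 0.005, 0.001]
contact_force: [0.3, 0.7, 14.2]
gripper_width: 0.0561
```

```bash
python3 - <<'E'
from h import *
o=robot.get_obs(); print(o['moment'].round(2),o['joints'].round(3))
go([.5558,.0268,.0762],1.931-1.57)
E
```

```text
[0.33 0.24 0.52] [-6.900e-02  2.820e-01 -3.710e-01  9.070e-01  1.000e-03  2.545e+00]
at [0.5581 0.0266 0.0766] phi 0.5277 t 14.45 F [ 0.3  0.7 14.2] w 0.0561
slide [-0.0019 -0.0014  0.0003] |d| 0.002 rot [ 0.0043 -0.0099  0.1667]
```

>>> {"name": "drive_tool", "arguments": {
  "claw": [255,255,255],
  "slide": [
    [0,0,0],
    [0,0,0],
    [0,0,0]
  ],
  "angular": [
    [0,0,0.08],
    [0,0,0.14],
    [0,0,0.16]
  ]
}}

```text
time: 14.82
position: [0.5572, 0.0258, 0.0765]
ee_rot: [0.983, 0.184, 0.004, 0.001]
contact_force: [-1.0, -1.8, 16.4]
gripper_width: 0.0561
```

```bash
python3 - <<'E'
from h import *
o=robot.get_obs(); print(o['moment'].round(2),o['joints'].round(3))
go([.5558,.0268,.0762],1.931-1.57)
f=grab('scene'); a=f['pixels'][:,:,::-1]
cv2.imwrite('pics/s13.png',cv2.resize(a[150:250,218:318],None,fx=6,fy=6,interpolation=cv2.INTER_CUBIC))
f=grab('wrist','w13.png')
E
```

```text
[-0.01  0.71  0.09] [-6.900e-02  2.820e-01 -3.710e-01  9.090e-01 -1.000e-03  2.702e+00]
at [0.5572 0.0258 0.0765] phi 0.3701 t 14.82 F [-1.  -1.8 16.4] w 0.0561
slide [-0.001  -0.0015  0.0003] |d| 0.002 rot [ 0.0043 -0.0079  0.0091]
```

View pics/w13.png

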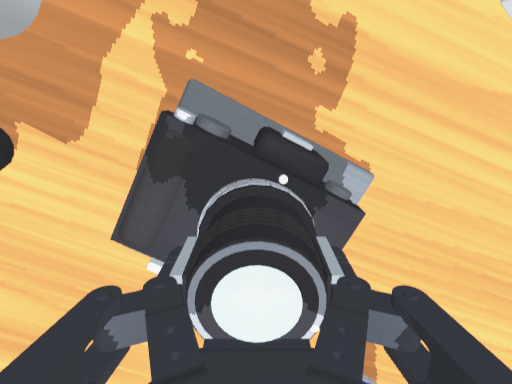

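>>> {"name": "drive_tool", "arguments": {
  "claw": [255,255],
  "slide": [
    [0,0,0],
    [0,0,-0.001]
  ],
  "angular": [
    [0,0,0.03],
    [0,0,0.03]
  ]
}}

```text
time: 15.18
position: [0.5569, 0.0257, 0.0765]
ee_rot: [0.986, 0.169, 0.004, 0.001]
contact_force: [1.1, -1.0, 7.3]
gripper_width: 0.0561
```

```bash
python3 - <<'E'
from h import *
o=robot.get_obs(); print(o['moment'].round(2),o['joints'].round(3))
go([.5558,.0268,.0762],1.931-1.57)
E
```

```text
[-0.12 -0.04  0.07] [-7.000e-02  2.820e-01 -3.710e-01  9.090e-01 -1.000e-03  2.732e+00]
at [0.5569 0.0257 0.0765] phi 0.3405 t 15.18 F [ 1.1 -1.   7.3] w 0.0561
slide [-0.0007 -0.0014  0.0003] |d| 0.002 rot [ 0.0041 -0.0075 -0.0205]
```

>>> {"name": "drive_tool", "arguments": {
  "claw": [255,255],
  "slide": [
    [0,0,-0.001],
    [0,0,-0.001]
  ],
  "angular": [
    [0,0,-0.04],
    [0,0,-0.08]
  ]
}}

```text
time: 15.42
position: [0.5559, 0.0265, 0.0765]
ee_rot: [0.978, 0.209, 0.003, 0.0]
contact_force: [-1.1, 1.4, 7.9]
gripper_width: 0.0561
```

```bash
python3 - <<'E'
from h import *
o=robot.get_obs(); print(o['moment'].round(2),o['joints'].round(3))
go([.5558,.0268,.0762],1.931-1.57)
E
```

```text
[ 0.39  0.32 -0.31] [-6.900e-02  2.820e-01 -3.720e-01  9.110e-01  1.000e-03  2.651e+00]
at [0.5559 0.0265 0.0765] phi 0.4211 t 15.43 F [-1.1  1.4  7.9] w 0.0561
slide [ 0.     -0.0003  0.0003] |d| 0.0 rot [ 0.0016 -0.0062  0.0601]
```

>>> {"name": "drive_tool", "arguments": {
  "claw": [255,255,255],
  "slide": [
    [0,0,0.001],
    [0,0,0.001],
    [0,0,0.001]
  ],
  "angular": [
    [0,0,0.06],
    [0,0,0.1],
    [0,0,0.12]
  ]
}}

```text
time: 15.8
position: [0.5557, 0.0259, 0.0765]
ee_rot: [0.989, 0.15, 0.003, 0.001]
contact_force: [-2.0, -2.0, 12.5]
gripper_width: 0.0563
```

```bash
python3 - <<'E'
from h import *
o=robot.get_obs(); print(o['moment'].round(2),o['joints'].round(3))
go([.5558,.0268,.0762],1.931-1.57)
f=grab('wrist','w14.png')
a=grab('top')['pixels'][:,:,::-1]; cv2.imwrite('pics/t14.png',cv2.resize(a[150:250,200:300],None,fx=6,fy=6,interpolation=cv2.INTER_CUBIC))
E
```

```text
[0.04 0.74 0.46] [-6.900e-02  2.810e-01 -3.720e-01  9.110e-01 -1.000e-03  2.771e+00]
at [0.5557 0.0259 0.0765] phi 0.3012 t 15.8 F [-2.  -2.  12.5] w 0.0563
slide [ 0.0004 -0.0008  0.0003] |d| 0.001 rot [ 0.0029 -0.0054 -0.0598]
```

View pics/w14.png

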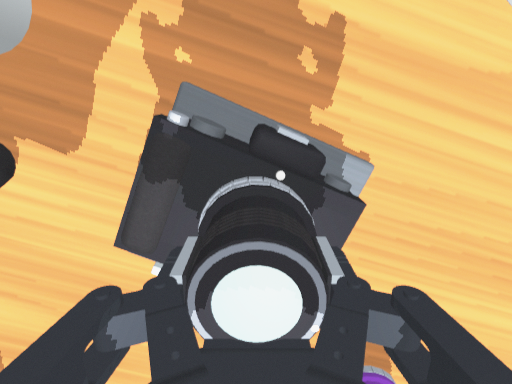

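>>> {"name": "drive_tool", "arguments": {
  "claw": [200,100,0,0,0],
  "slide": [
    [0,0,0],
    [0,0,0],
    [0,0,0],
    [0,0,0],
    [0,0,-0.03]
  ],
  "angular": [
    [0,0,0],
    [0,0,0],
    [0,0,0],
    [0,0,0],
    [0,0,0]
  ]
}}

```text
time: 16.52
position: [0.5508, 0.0265, 0.1011]
ee_rot: [0.989, 0.15, -0.002, -0.001]
contact_force: [-0.3, -0.3, 0.5]
gripper_width: 0.0857
```

>>> {"name": "drive_tool", "arguments": {
  "claw": [0,0,0],
  "slide": [
    [-0.02,0,-0.05],
    [-0.05,0,-0.09],
    [-0.05,0,-0.09]
  ],
  "angular": [
    [0,0,0],
    [0,0,0],
    [0,0,0]
  ]
}}

```text
time: 16.9
position: [0.5067, 0.0111, 0.1968]
ee_rot: [0.989, 0.149, 0.004, 0.001]
contact_force: [0.3, -0.0, -0.3]
gripper_width: 0.0854
```

```bash
python3 - <<'E'
from h import *
o=robot.get_obs(); print(o['joints'].round(3))
go([.5558,.0268,.0762],1.931-1.57)
f=grab('wrist','w15.png'); a=f['pixels'][:,:,::-1]
np.savez('/tmp/w15.npz',pixels=f['pixels'],depth=f['depth'],K=f['K'],Rw=f['Rw'],t=f['t'])
print(proj(f,[.5556,.0267,.121]))
f=grab('scene'); a=f['pixels'][:,:,::-1]
cv2.imwrite('pics/s15.png',cv2.resize(a[150:250,218:318],None,fx=6,fy=6,interpolation=cv2.INTER_CUBIC))
E
```

```text
[-0.106  0.084 -0.334  1.145  0.     2.736]
at [0.5067 0.0111 0.1968] phi 0.3001 t 16.9 F [ 0.3 -0.  -0.3] w 0.0854
slide [ 0.0506 -0.0009  0.121 ] |d| 0.131 rot [ 0.0033 -0.0073 -0.0609]
[[255.11235191 134.17648691]]
```

View pics/w15.png

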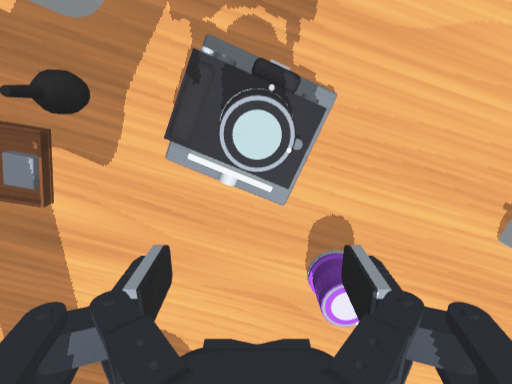

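View pics/s15.png

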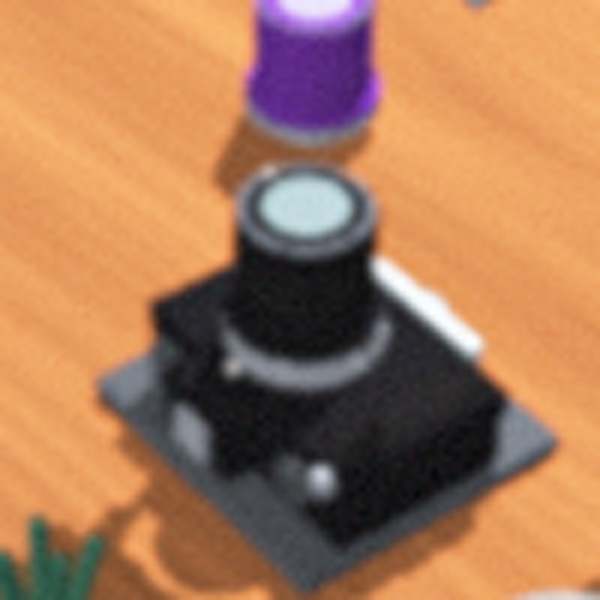

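```bash
python3 - <<'E'
from h import *
f=grab('wrist'); a=f['pixels'][:,:,::-1]; print(f['obs']['position'])
cv2.imwrite('pics/w16c.png',cv2.resize(a[75:195,195:315],None,fx=5,fy=5,interpolation=cv2.INTER_CUBIC))
C=cloud(f); P=C.reshape(-1,3); k=(P[:,2]>.11)&(P[:,2]<.13)&(np.hypot(P[:,0]-.5556,P[:,1]-.0267)<.035)
Q=P[k]; print(k.sum(),cv2.minEnclosingCircle((Q[:,:2]*1000).astype(np.float32)),np.percentile(Q[:,2],[5,50,95]),'tilt',np.linalg.lstsq(np.c_[Q[:,:2],np.ones(len(Q))],Q[:,2],rcond=None)[0][:2])
x=a[75:195,195:315].astype(int); m=(x.min(2)>225).astype(np.uint8); n,l,s,c=cv2.connectedComponentsWithStats(m)
for i in range(1,n):
    if s[i,4]>3: print(s[i],c[i]+[195,75])
np.savez('/tmp/w16.npz',K=f['K'],Rw=f['Rw'],t=f['t'])
x=a.astype(int); m=((x[...,0]>150)&(x[...,2]>130)&(x[...,1]>x[...,2]+4)).astype(np.uint8); m[:90]=0; m[185:]=0; m[:,:210]=0;m[:,300:]=0
c=max(cv2.findContours(m,0,1)[0],key=cv2.contourArea); e=cv2.fitEllipse(c); print(e,plane(f,e[0],.121))
E
```

```text
[0.50590358 0.01152019 0.19345691]
4997 ((556.02001953125, 25.492401123046875), 28.915864944458008) [0.12052391 0.1218387  0.12301779] tilt [ 0.00046456 -0.00066607]
[94 72  4  5 16] [290.4375 149.25  ]
[  0  80  78  37 506] [232.65612648 174.04347826]
((257.7939453125, 133.31094360351562), (49.22623825073242, 50.04191970825195), 0.7383822798728943) [[0.55596647 0.02567442 0.121     ]]
```

View pics/w16c.png

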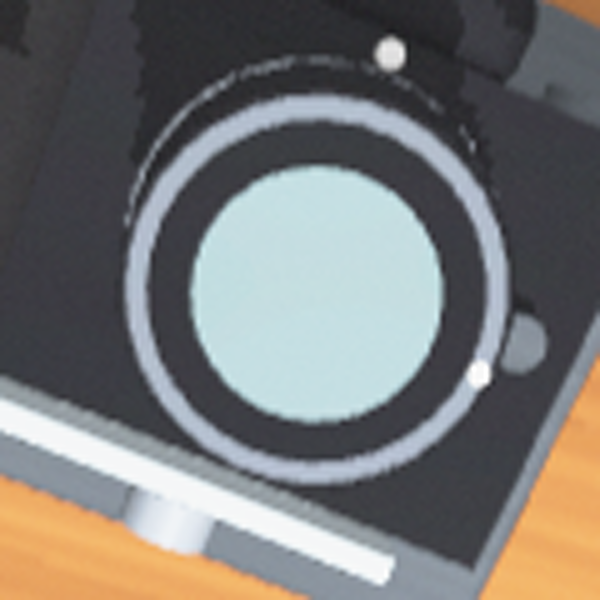

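```bash
python3 - <<'E'
from h import *
f=dict(np.load('/tmp/w16.npz')); c,d=plane(f,[[257.8,133.3],[290.44,149.25]],.1215); v=d-c
print(c,np.degrees(np.arctan2(v[1],v[0])),np.hypot(*v[:2]))
s=lambda c:(np.array(c)/5+[195,75]-.4)
b=plane(f,s((390,54)),.0565)[0]; v=b-c; print(np.degrees(np.arctan2(v[1],v[0])),np.hypot(*v[:2]))
g=dict(np.load('/tmp/w6.npz')); g['depth']=np.load('/tmp/w6.npz')['depth']; P=cloud(g).reshape(-1,3); k=(P[:,2]>.06)&(P[:,2]<.085)&(np.hypot(P[:,0]-.4263,P[:,1]+.2312)<.029); print(np.percentile(P[k][:,2],[5,50,95]))
E
```

```text
[0.55603128 0.02569354 0.1215    ] -98.51924468956759 0.026495693563280867
-4.216420933498563 0.03708755024749093
[0.07179386 0.07391249 0.07513845]
```

```bash
python3 - <<'E'
from h import *
g=dict(np.load('/tmp/w6.npz'));C=cloud(g); print('w6 desk',np.median(C[150:200,120:200,2]),np.median(C[150:200,400:450,2]))
f=grab('wrist'); C=cloud(f); print('now desk',np.median(C[150:200,360:450,2]),np.median(C[220:250,200:280,2]))
P=C.reshape(-1,3); k=np.hypot(P[:,0]-.556,P[:,1]-.0257)<.015; Q=P[k]; print('glass top',np.median(Q[Q[:,2]>.1][:,2]))
k=(abs(P[:,2]-.054)<.003)&(np.hypot(P[:,0]-.556,P[:,1]-.03)<.08); print('face',np.median(P[k][:,2]),k.sum())
G=cloud(g).reshape(-1,3); k=np.hypot(G[:,0]-.4263,G[:,1]+.2315)<.015; Q=G[k]; print('glass top desk',np.median(Q[Q[:,2]>.05][:,2]))
E
```

```text
w6 desk -0.0002598402579293835 0.0002714644998661475
now desk -4.457209756214553e-05 -0.00044476775283625036
glass top 0.12222871898059157
face 0.053889750737279696 7949
glass top desk 0.27903502038167155
```

```bash
python3 - <<'E'
from h import *
g=dict(np.load('/tmp/w6.npz'));G=cloud(g).reshape(-1,3); k=np.hypot(G[:,0]-.4263,G[:,1]+.2315)<.015; Q=G[k]; Q=Q[(Q[:,2]>.05)&(Q[:,2]<.1)]; print(len(Q),np.percentile(Q[:,2],[5,50,95]))
f=grab('wrist'); P=cloud(f).reshape(-1,3); k=np.hypot(P[:,0]-.556,P[:,1]-.0257)<.015; Q=P[k];Q=Q[(Q[:,2]>.1)&(Q[:,2]<.14)]; print(np.percentile(Q[:,2],[5,50,95]))
go([.556,.0262,.0765],.30)
E
```

```text
760 [0.0732508  0.07430453 0.07535094]
[0.12109931 0.12214705 0.12327106]
at [0.5052 0.0117 0.1919] phi 0.301 t 17.15 F [-0.4  0.1 -0.4] w 0.0855
slide [0.0529 0.0013 0.1153] |d| 0.127 rot [-0.0006  0.0005  0.001 ]
```

```bash
python3 - <<'E'
from h import *
f=grab('top','t17.png'); C=cloud(f); C0=np.load('/tmp/topcloud.npy')
hh=C[...,2]; m=((hh>0.012)&(hh<0.2)).astype(np.uint8)
n,l,s,c=cv2.connectedComponentsWithStats(m)
for i in range(1,n):
    if s[i,4]>60: P=C[l==i]; print(c[i].round(0),s[i,4],np.median(P,0).round(3))
a=f['pixels'][:,:,::-1]; cv2.imwrite('pics/t17c.png',cv2.resize(a[130:280,95:345],None,fx=3.1,fy=3.1,interpolation=cv2.INTER_CUBIC))
E
```

```text
[410. 106.] 3251 [ 0.83 -0.45  0.12]
[107. 108.] 3220 [0.83  0.443 0.12 ]
[258. 107.] 5602 [ 0.863 -0.002  0.025]
[289. 141.] 244 [ 0.744 -0.097  0.046]
[234. 145.] 247 [0.729 0.069 0.042]
[175. 175.] 517 [0.639 0.244 0.065]
[358. 176.] 625 [ 0.623 -0.288  0.112]
[123. 192.] 212 [0.59  0.417 0.017]
[397. 198.] 567 [ 0.571 -0.42   0.029]
[183. 214.] 172 [0.521 0.217 0.045]
[369. 214.] 262 [ 0.52  -0.329  0.043]
[ 47. 250.] 3789 [0.414 0.605 0.07 ]
[156. 247.] 212 [0.425 0.308 0.017]
[150. 247.] 193 [0.425 0.32  0.015]
[169. 248.] 146 [0.423 0.263 0.017]
[299. 255.] 411 [ 0.401 -0.121  0.072]
[273. 374.] 397 [ 0.067 -0.044  0.014]
```

View pics/t17c.png

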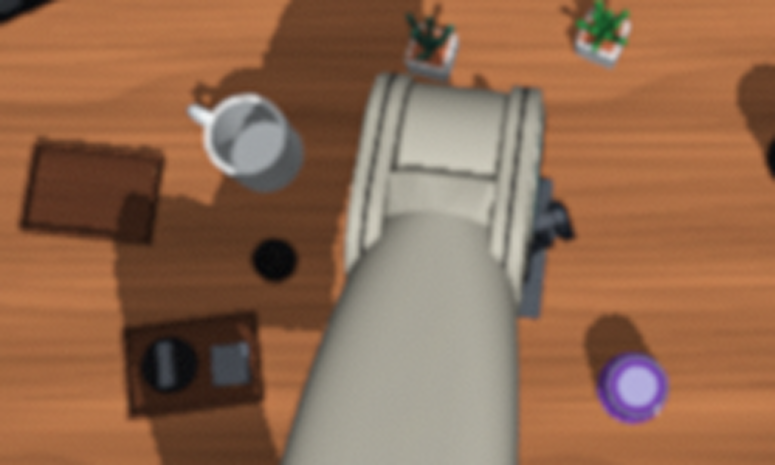

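The bystanders stand where they were. The cap is flat in the tray at crop (168,363), and the arm is clear of everything. Handing in.

```bash
python3 -c "
from h import *
print(job.finish_job())"
```

```text
the job is handed in; nothing more can be done
None
```

The job is handed in at about 17 s of the 59 s allowed. `finish_job` reports no verdict.

- **Dust cap:** I laid it in the tray holding the battery, the one nearest the base. The last pictures show it flat and rib up, with its centre within about 2 mm of the spot I aimed for. The battery, the purple look-alike and the other bystanders show no shift in the top view.
- **Short lens:** I pushed the black one home with about 17 N, its bead within about 1° of the camera's by my measurements. I then turned it clockwise to the end stop and let go.
- **Final lens pose:** The glass sits 47.8 mm higher than it did on the desk, against 48 mm expected when home. The axis is about 1 mm from the mount centre. The bead is about 93 to 94° clockwise of the camera's, with 12° allowed either side of 90.
- **Lock pin, not seen directly:** I judged it locked because a pin still pressed should lift the lens about 1.5 mm, and the lens stayed flush after release.
- **Check that disagreed:** A small turn-back at about 90°, before the last push to the end stop, gave only friction-like torque. It did not prove the lock, and I did not repeat it at the end stop.
- **Mount position:** My two measurements of the mount centre differed by 1.5 mm. I used the closer view, and the lens entered without jamming.

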